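Load the tube crate and hold its light shield in the hinge for pinning

ROBOT

A 7-joint arm with a two-finger parallel gripper is mounted at the origin on a cart in front of the work surface, level with it; the furniture and walls round the work are solid. World frame = base frame: x ahead of the robot, y to its left, z up, the work surface at z = 0. Lengths are in m, angles in degrees, forces in N, time in s.
With the tool pointing down it reaches from about 0.375 to 0.925 m from the base axis. Payload 3.1 kg.
Tool frame: the origin (TCP) lies at the very end of the fingers, on their centre line; the grasp point (between the pads) lies 19 mm behind it; z points along the fingers, y is the direction in which the jaws open and shut (so a half turn about z gives the same grasp; the last joint's range is limited). The gripper opens to 85 mm and grips with 20 to 120 N. Pads are 22 mm wide; open, the fingers measure 114 mm over their backs; the gripper's body (76 mm by 85 mm) begins 54 mm behind the grasp point. The pads swing forward as they close: fully open they stand 13 mm farther back than shut.
Start: joints at [71.459, 21.939, 2.515, 91.553, -1.026, 66.532, -2.859], TCP at [0.146, -0.633, 0.231] pointing down, gripper open.
Joint ranges: [-149.38, 149.38], [-23.57, 123.04], [-84.95, 90], [0, 143.3], [-89.99, 269.99], [3.08, 112.72], [-163.45, 163.45]. Speed limits (degrees/s): [159.86, 159.86, 180, 180, 180, 180, 180].

INTERFACE

Orientations are given as [roll, pitch, yaw] about the fixed x, y, z axes, in that order (R = Rz(yaw) Ry(pitch) Rx(roll)).
In Python, from station import get_state, snapshot, job_done gives the robot as it stands. The module is installed in compiled form; this text tells all that it offers.
- The arm moves only by the shell command python3 -m crank 'ROWS'. ROWS is JSON, a list of rows, each an object of numbers: "dx", "dy", "dz": the shift along the tool's x, y, z in cm; "wx", "wy", "wz": the turn, a rotation vector about the tool's x, y, z in degrees; "hand": the finger opening in cm, from 0 to 8.54. A call has 1 to 20 rows; each row is the pose to reach, as a shift and turn from the pose measured when the call began, along the tool's axes at that moment; what a row does not reach only later rows make up. A row lasts 1/12 s, in which the tool goes at most 41.7 mm and 7.16 degrees, less where a joint would pass 70% of its speed; a pose out of reach is approached as far as the arm can. A call with a gripper value outside its range is refused whole. The fingers move at their own pace and stop on an object; the grip force is fixed at half the most. Time passes only in rows, so rows that repeat a pose let the fingers close. It gives the time, the measured TCP pose, the force and the opening at its end, in the units of the state.
- get_state(): the state, without advancing time (a new reading comes with each control period).
- snapshot(name): name is "side" or "top"; returns a dict with "color" (420x560x3 uint8, blue, green, red), "K" (3x3 intrinsics, pixels), "position" and "rotation" of the camera in the world. Camera axes: x right, y down, z forward; pixel columns grow to the right and rows downward; lengths in m; the calibration is good to about 2 mm. A picture is of the moment at which its call begins. There is no depth.
- job_done(): hands the job in, once; it reports no verdict.
The state is a dict: "time": time; "qpos": joint angles; "qd": joint speeds; "joint_torque": joint torques, N m; "tcp_pos": TCP position; "ee_rot": TCP orientation; "ft_force": force on the tool from outside, world axes, zero at the start; "wrist_torque": the same for the moment, N m; "gripper_width": finger opening in m.
Only numpy, scipy, OpenCV 4.12 (cv2) and the standard library are available. Lean on these libraries where they do the work, as an engineer would, in place of code of your own. Each camera call takes 0.05 s, during which the arm holds its last target.

TASK

Stand the two loose sample tubes upright in the divided white crate, one per cell, and let them go. Then lift the amber light shield out of its stand and bring it upright to the crate so that its hinge knuckle sits between the crate's two knuckles with all the holes in one straight line, and finish while still holding it there, steady, in the gripper alone and not pressed against the crate, so that a colleague can push the pin through. Leave the hinge pin, the timer, the small beaker and the dish where they are.

Things in the scene. Friction and masses are not known exactly. Their poses are not given: they have to be found in the camera images.
- crate: Fixed white crate, 38 x 106 mm, 60 mm high, open on top; three cells in a row along its y, 30 x 30 mm inside, centres 34 mm apart, walls and floor 4 mm. Origin: centre of its underside; z up. On its -x side (towards the robot) are two steel hinge knuckles: tubes along y, 20 mm outside, 12 mm hole, 22 mm long, 40 mm free gap between them; the gap is open above and below.
- hinge (a point): Crate's hinge point: on the common axis of its two knuckles, midway between them, 40 mm in front of (crate -x) and 45 mm above the crate's origin; 18 mm behind it is the hinge plate on the crate wall. Axes as the crate's: y is the hinge axis, z up. The shield's knuckle centre must come here, in mid-air: nothing below carries it.
- cell_0 (a point): Centre of the inside floor of the crate's cell at its -y end, 4 mm above the worktop.
- cell_1 (a point): Centre of the inside floor of the crate's middle cell.
- cell_2 (a point): Centre of the inside floor of the crate's cell at its +y end.
- tube_a_mid (a point): Loose sample tube with orange-red cap, standing alone on the worktop (not those in the racks): body 18 mm, cap 21 mm wide and 16 mm high, 104 mm tall, 19 g. The point is on its axis half-way up (52 mm); z along the tube to the cap. Either tube may go in any cell.
- tube_b_mid (a point): The other loose sample tube, same kind and size; point on its axis half-way up. Between the tubes and the crate stand fixed racks full of tubes: lift a tube by some 170 mm to carry it over them.
- flap_knuckle (a point): Shield: loose amber panel 120 wide, 120 tall, 8 mm thick, about 160 g, steel hinge leaf (60 wide, 12 thick, 24 high) at its foot, ending in one knuckle (20 mm outside, 12 mm hole, 32 mm long). The point: centre of the knuckle, on its axis. Axes: x through the panel's thickness, y the knuckle's axis, z up the panel, which spans 18 to 138 mm above this point. Either face may look to the robot.
- flap_end_l (a point): End of the shield's knuckle, on its axis, 16 mm to shield +y of the knuckle's centre.
- flap_end_r (a point): End of the shield's knuckle, on its axis, 16 mm to shield -y of the knuckle's centre.
- flap_mid (a point): Middle of the shield, 70 mm above its knuckle's centre. It starts upright in a loose grey stand (150 x 44 mm, 400 g), its lower corners 24 mm deep in slots 9.8 mm wide (so it may lean a little; the stand may shift), knuckle 20 mm above the worktop. Lift it straight up by 30 mm or more to free it.
- flap_grip (a point): Where to grip the shield across its 8 mm thickness from above: 115 mm above its knuckle's centre, 23 mm below its top edge.
- pin: Steel hinge pin lying on the worktop, 7 mm thick, 105 mm long along its y, 12 mm head. Bystander. Origin under its middle.
- timer: White kitchen-type timer lying flat, 72 x 66 x 18 mm. Bystander. Origin: centre of its underside.
- small_beaker: Small clear beaker, 52 mm across, 61 mm tall. Bystander. Origin: centre of its underside.
- dish: Covered flat round dish, 61 mm across, 15 mm tall. Bystander. Origin: centre of its underside.

How it is judged (in metres and radians):
On the way, in this order (a step that is already met when the one before it is completed fails the run):
1. both tubes stand in cells of the crate, one per cell, and are let go (x of tube_a_mid in the frame of crate between -0.016 and 0.016 m and y of tube_a_mid in the frame of crate between -0.052 and 0.052 m and z of tube_a_mid in the frame of crate between 0.045 and 0.066 m and angle between each of tube_a_mid, tube_b_mid's own z axis and vertical below 0.3 rad and contact force between the fingers and tube_a below 0.1 N and x of tube_b_mid in the frame of crate between -0.016 and 0.016 m and y of tube_b_mid in the frame of crate between -0.052 and 0.052 m and z of tube_b_mid in the frame of crate between 0.045 and 0.066 m and contact force between the fingers and tube_b below 0.1 N and horizontal distance between tube_a_mid and tube_b_mid above 0.018 m), for 0.2 s.
2. the shield is lifted clear of its stand in the gripper (height (world z) of flap_knuckle above 0.048 m and contact force between the fingers and flap above 1 N), for 0.2 s.
At the end, for the whole second after the job is handed in: Tubes in different cells, tilt < 0.3 rad, released; shield upright (< 0.12 rad), still, gripped (> 1 N), < 2 N on the crate, both knuckle ends within 3.5 mm of the hinge axis in height and depth, centre within 5 mm of mid-gap; the four bystanders within 30 mm of their starts (all of step 1 and x of flap_end_l in the frame of hinge between -0.0035 and 0.0035 m and z of flap_end_l in the frame of hinge between -0.0035 and 0.0035 m and x of flap_end_r in the frame of hinge between -0.0035 and 0.0035 m and z of flap_end_r in the frame of hinge between -0.0035 and 0.0035 m and y of flap_knuckle in the frame of hinge between -0.005 and 0.005 m and angle between flap_knuckle's own z axis and vertical below 0.12 rad and contact force between the fingers and flap above 1 N and contact force between flap and crate below 2 N and linear speed of flap below 0.03 m/s and distance of each of pin, timer, small_beaker, dish from where it was at the start of the episode below 0.03 m); the arm keeps its last pose, push and grip.
It fails at once if the hinge pin is moved by more than 30 mm (distance of pin from where it was at the start of the episode above 0.03 m).
It fails at once if the timer is moved by more than 30 mm (distance of timer from where it was at the start of the episode above 0.03 m).
It fails at once if the small beaker is moved by more than 30 mm (distance of small_beaker from where it was at the start of the episode above 0.03 m).
It fails at once if the dish is moved by more than 30 mm (distance of dish from where it was at the start of the episode above 0.03 m).
It also fails if it takes over 72 s, if anything falls off the work surface, if the arm or the gripper's body presses on something with over 40 N, if the wrist force passes 120 N, or if a joint passes its speed limit or range.

## Working session

There is one attempt and no reset: what is moved stays moved. The work goes in short steps, Python scripts to look and compute and a shell command to move; the robot and the scene stay as the last step left them, time stands still between calls to the robot, and variables do not carry over. Pictures are saved under pics/ and viewed, and the job is handed in when it is done.

```bash
mkdir -p pics
python3 - <<'E'
from station import get_state, snapshot
import cv2,pprint
pprint.pprint(get_state())
for n in("side","top"):
    s=snapshot(n); cv2.imwrite(f"pics/{n}0.png",s["color"]); print(n,s["K"],s["position"],s["rotation"])
E
```

```text
{'ee_rot': array([-1.79846065e+02,  8.01750941e-03,  1.29414361e+01]),
 'ft_force': array([ 0.32856788,  0.70896895, -0.52502627]),
 'gripper_width': 0.08509712830348544,
 'joint_torque': array([ 1.06908037e-04, -4.33454633e+01,  1.02463011e+00, -2.49509472e+01,
        1.07383556e-02,  1.13212995e-02, -4.32239119e-06]),
 'qd': array([ 0.07569225,  0.01396761, -0.0594144 ,  0.04789375, -0.00037612,
        0.0011557 ,  0.04455056]),
 'qpos': array([71.46013871, 21.99326481,  2.5109133 , 91.65175475, -1.02569905,
       66.5316017 , -2.8589934 ]),
 'tcp_pos': array([ 0.14529662, -0.6325585 ,  0.22985057]),
 'time': 0.0,
 'wrist_torque': array([ 0.01090516, -0.02988159,  0.02028756])}
side [[458.59091681   0.         283.72861125]
 [  0.         458.59091681 219.08889277]
 [  0.           0.           1.        ]] [ 0.20151044 -0.85360503  0.89360408] [-130.21832887   -0.2181401   -23.47703238]
top [[400.14481907   0.         282.93237037]
 [  0.         400.14481907 207.00811835]
 [  0.           0.           1.        ]] [0.40344084 0.00479985 1.29763449] [-1.70187016e+02  2.99512504e-02 -9.09828978e+01]
```

View pics/side0.png

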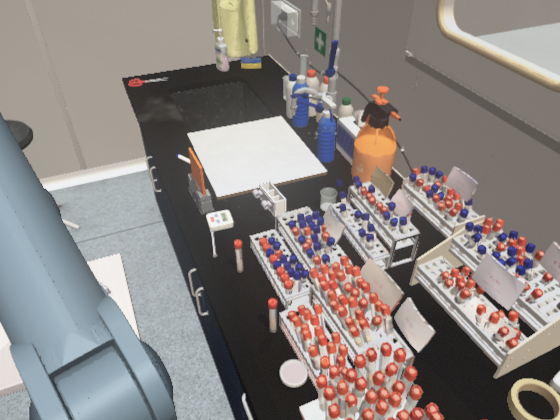

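View pics/top0.png

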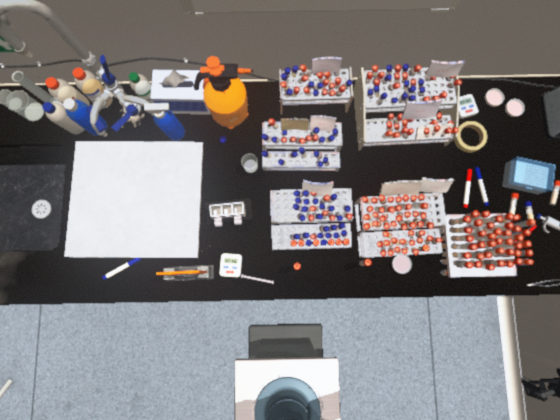

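The pictures show the tubes at about (297,266) and (367,262) in the top view, the crate at (228,212), the shield and its stand at (185,271), and the timer and pin at (231,265) and (257,280). Next I'll enlarge these areas.

```bash
cat > h.py <<'E'
import numpy as np,cv2
from scipy.spatial.transform import Rotation as R
from station import get_state,snapshot
def ray(s,u,v):
    d=R.from_euler('xyz',s["rotation"],degrees=True).as_matrix()@np.linalg.inv(s["K"])@np.array([u,v,1.])
    return np.array(s["position"]),d
def atz(s,u,v,z):
    p,d=ray(s,u,v); return p+d*(z-p[2])/d[2]
def proj(s,P):
    P=np.atleast_2d(P); c=(P-s["position"])@R.from_euler('xyz',s["rotation"],degrees=True).as_matrix()
    q=c@np.array(s["K"]).T; return q[:,:2]/q[:,2:]
def tri(s1,u1,s2,u2):
    p,d=ray(s1,*u1);q,e=ray(s2,*u2);d/=np.linalg.norm(d);e/=np.linalg.norm(e)
    t=np.linalg.lstsq(np.c_[d,-e],q-p,rcond=None)[0]
    a=p+d*t[0];b=q+e*t[1];return (a+b)/2,np.linalg.norm(a-b)
def crop(s,x0,y0,x1,y1,f,name):
    c=cv2.resize(s["color"][y0:y1,x0:x1],None,fx=f,fy=f,interpolation=cv2.INTER_CUBIC)
    st=10
    for x in range((x0+st-1)//st*st,x1,st):
        X=int((x-x0+.5)*f);cv2.line(c,(X,0),(X,6 if x%50 else 14),(0,255,0),1);cv2.putText(c,str(x),(X+1,16),0,.35,(0,255,0),1)
    for y in range((y0+st-1)//st*st,y1,st):
        Y=int((y-y0+.5)*f);cv2.line(c,(0,Y),(6,Y),(0,255,0),1);cv2.putText(c,str(y),(8,Y+4),0,.35,(0,255,0),1)
    cv2.imwrite(f"pics/{name}.png",c)
def both():
    return snapshot("side"),snapshot("top")
E
python3 - <<'E'
from h import *
a,b=both()
crop(a,170,140,300,240,6,"s1"); crop(b,150,190,310,290,5,"t1")
crop(a,220,230,310,345,5,"s2"); crop(b,280,240,420,290,5.5,"t2")
E
```

```text
(no output)
```

View pics/s1.png

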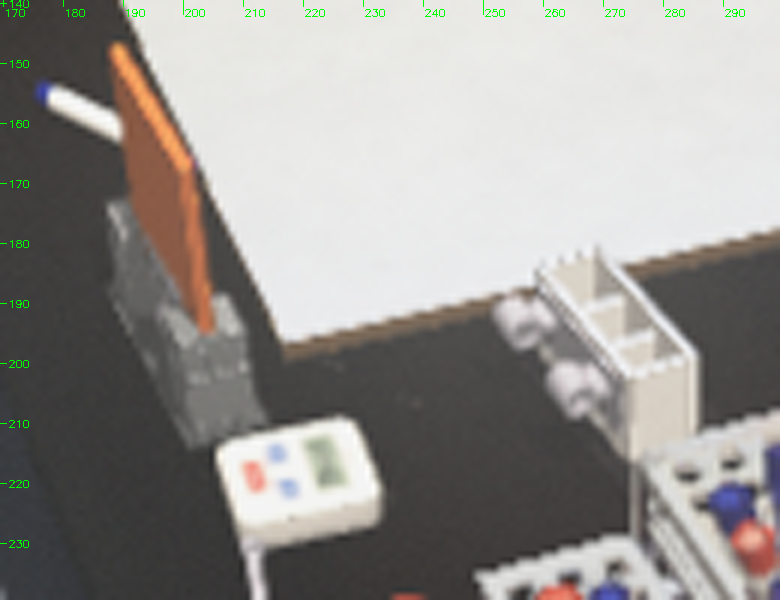

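View pics/t1.png

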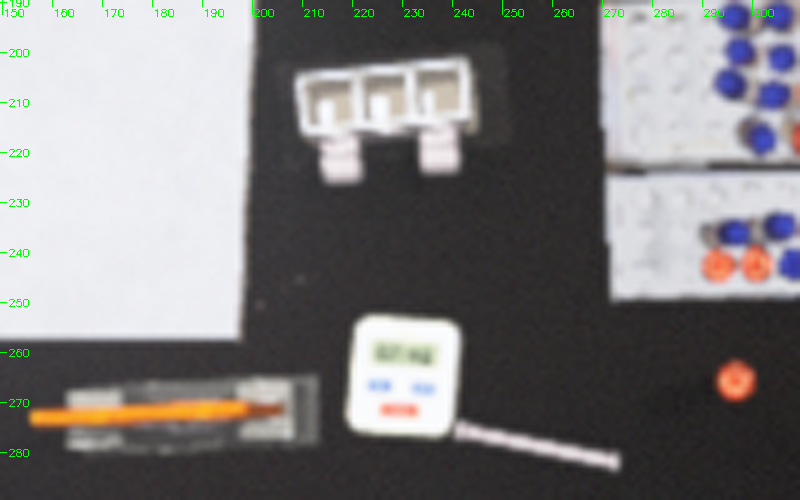

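View pics/s2.png

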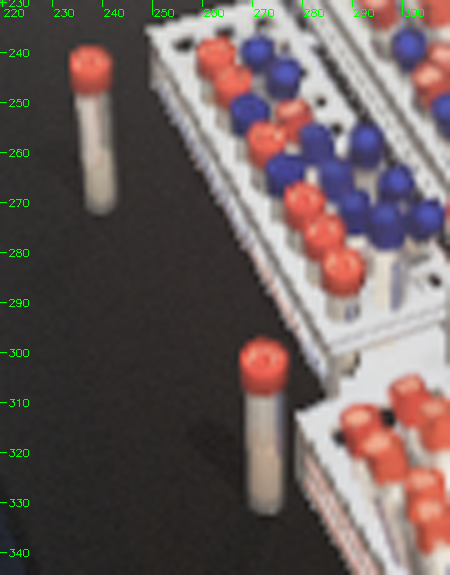

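View pics/t2.png

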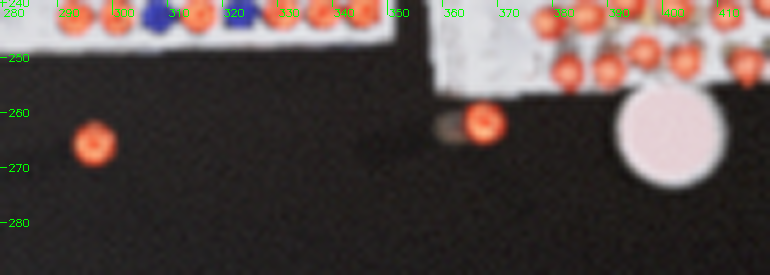

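```bash
cat >> h.py <<'E'
def pose(x,y,z,yaw,P):
    return np.atleast_2d(P)@R.from_euler('z',yaw,degrees=True).as_matrix().T+[x,y,z]
E
python3 - <<'E'
from h import *
a,b=both()
for nm,us,ut in(("t1",(237.7,240.5),(296.8,265.5)),("t2",(272.3,299.5),(367.7,261.9))):
    p,e=tri(a,us,b,ut); print(nm,"tri",p.round(4),round(e,4),"top",atz(b,*ut,.104).round(4),"side",atz(a,*us,.104).round(4))
print("bottom side",atz(a,239.3,270,.0).round(4),atz(a,272.5,331,.0).round(4))
for c in[(208.9,204.5),(242.9,201.5),(244.5,214.5),(210.5,216.9)]: print("crate",atz(b,*c,.06).round(4))
# shield top edge ends in top view, z=.158; knuckle
for c in[(155.5,272.8),(198,271.)]: print("shield",atz(b,*c,.158).round(4))
for c in[(188.3,147),(200.5,167)]: print("shield side",atz(a,*c,.158).round(4))
for c in[(162.5,267.5),(208,265),(208.5,277),(163,279)]: print("stand",atz(b,*c,.044).round(4))
E
```

```text
t1 tri [ 0.434  -0.0359  0.1103] 0.0004 top [ 0.4339 -0.0361  0.104 ] side [ 0.4361 -0.0293  0.104 ]
t2 tri [ 0.4412 -0.2449  0.1096] 0.0011 top [ 0.4409 -0.2459  0.104 ] side [ 0.4435 -0.2406  0.104 ]
bottom side [ 0.433  -0.0318  0.    ] [ 0.4398 -0.2476  0.    ]
crate [0.6295 0.2343 0.06  ]
crate [0.6372 0.1274 0.06  ]
crate [0.5958 0.1224 0.06  ]
crate [0.59   0.2287 0.06  ]
shield [0.4191 0.3634 0.158 ]
shield [0.422 0.244 0.158]
shield side [0.4189 0.3698 0.158 ]
shield side [0.4235 0.2493 0.158 ]
stand [0.4365 0.3782 0.044 ]
stand [0.4417 0.2373 0.044 ]
stand [0.405  0.2352 0.044 ]
stand [0.4013 0.3754 0.044 ]
```

```bash
cat > fit.py <<'E'
from h import *
from scipy.optimize import least_squares
a,b=both()
C=np.array([[-19,-53,60],[19,-53,60],[-19,53,60],[19,53,60]])/1e3
ps=np.array([[632,376],[697,354],[540,268],[598,248]])/6+[170,140]-.5
pt=np.array([[475,130],[467,60],[305,137],[297,75]])/5+[150,190]-.5
def fit(l):
    f=lambda q:np.concatenate([(proj(s,pose(q[0],q[1],0,q[2],C))-p).ravel() for s,p in l])
    r=least_squares(f,[.61,.18,3]); return r.x,np.abs(r.fun).max()
for l in([(a,ps)],[(b,pt)],[(a,ps),(b,pt)]): print(fit(l))
E
python3 fit.py
cat > ov.py <<'E'
from h import *
def box(x0,x1,y0,y1,z0,z1):
    return np.array([[[x,y,z] for x in(x0,x1) for y in(y0,y1) for z in(z0,z1)]])[0]
def circ(x,y,z,r,ax):
    t=np.linspace(0,2*np.pi,40); c,s=np.cos(t)*r,np.sin(t)*r;o=0*t
    return np.array([x,y,z])+(np.c_[c,o,s] if ax=='y' else np.c_[c,s,o])
def rect(x0,x1,y0,y1,z): return np.array([[x0,y0,z],[x1,y0,z],[x1,y1,z],[x0,y1,z],[x0,y0,z]])
def knuck(x,z,y0,y1,r=.01):
    return [circ(x,y0,z,r,'y'),circ(x,y1,z,r,'y')]+[np.array([[x+dx,y0,z+dz],[x+dx,y1,z+dz]]) for dx,dz in((r,0),(-r,0),(0,r))]
def crateW():
    L=[rect(-.019,.019,-.053,.053,.06),rect(-.019,.019,-.053,.053,0)]
    for k in(-1,0,1): L.append(rect(-.015,.015,.034*k-.015,.034*k+.015,.06))
    L+=knuck(-.04,.045,.02,.042)+knuck(-.04,.045,-.042,-.02); return L
def flapW():
    L=[rect(-.004,.004,-.06,.06,.138),rect(-.004,.004,-.06,.06,.018),rect(-.006,.006,-.03,.03,.01)]
    L+=[np.array([[x,y,.018],[x,y,.138]]) for x in(-.004,.004) for y in(-.06,.06)]
    return L+knuck(0,0,-.016,.016)
def draw(s,lines,x0,y0,x1,y1,f,name,col=(0,255,0)):
    c=cv2.resize(s["color"][y0:y1,x0:x1],None,fx=f,fy=f,interpolation=cv2.INTER_CUBIC)
    for L in lines:
        p=((proj(s,L)-[x0,y0]+.5)*f); cv2.polylines(c,[np.round(p*8).astype(int)],False,col,1,cv2.LINE_AA,3)
    cv2.imwrite(f"pics/{name}.png",c)
E
python3 - <<'E'
from ov import *
a,b=both()
W=[pose(.6115,.1795,0,3.5,l) for l in crateW()]
draw(a,W,235,165,305,225,10,"os1"); draw(b,W,195,190,255,235,12,"ot1")
E
```

```text
(array([0.61705272, 0.18361509, 5.29930304]), np.float64(0.780082405180849))
(array([0.61231742, 0.17818434, 3.32173632]), np.float64(1.1947353000433623))
(array([0.6142325 , 0.17952844, 4.28060948]), np.float64(2.0795394298658607))
```

Run:
```python
from ov import *
a,b=both()
W=[pose(.614,.1795,0,4.3,l) for l in crateW()]
draw(a,W,240,170,300,220,12,"os1"); draw(b,W,200,190,255,230,13,"ot1")
```

```text
(no output)
```

View pics/os1.png

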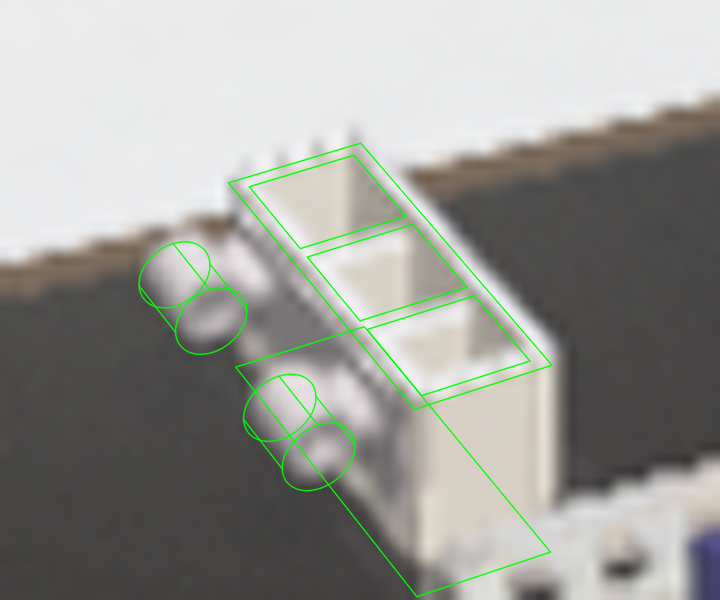

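View pics/ot1.png

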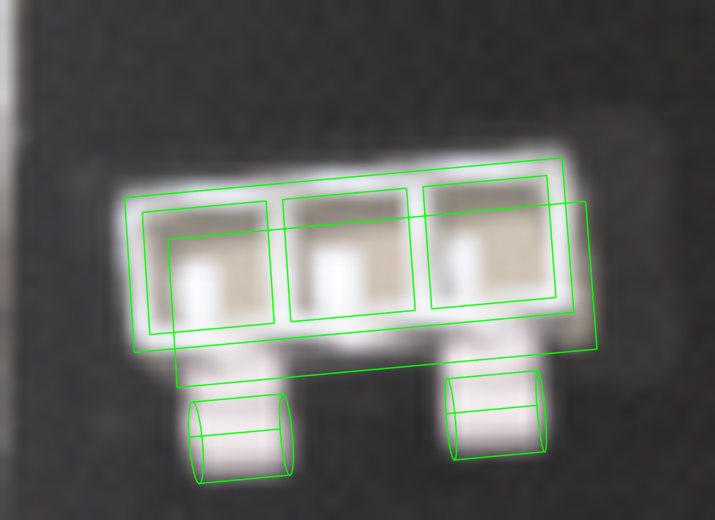

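Run:
```python
from h import *
a,b=both()
S=[(361,418),(380,448),(408,388),(425,475)]
T=[(549,18),(567,72),(608,70),(588,15)]
for s in S:
  for t in T:
    p,e=tri(a,(s[0]/5+219.5,s[1]/5+229.5),b,(t[0]/5.5+279.5,t[1]/5.5+239.5)); print(s,t,p.round(3),round(e,4))
crop(a,280,255,380,345,7,"s3");crop(b,345,190,445,290,7,"t3")
```

```text
(361, 418) (549, 18) [ 0.485 -0.283  0.089] 0.0258
(361, 418) (567, 72) [ 0.468 -0.292  0.104] 0.0001
(361, 418) (608, 70) [ 0.464 -0.307  0.125] 0.0067
(361, 418) (588, 15) [ 0.482 -0.298  0.11 ] 0.0325
(380, 448) (549, 18) [ 0.49  -0.288  0.071] 0.0202
(380, 448) (567, 72) [ 0.471 -0.297  0.087] 0.006
(380, 448) (608, 70) [ 0.467 -0.312  0.108] 0.001
(380, 448) (588, 15) [ 0.486 -0.304  0.093] 0.0271
(408, 388) (549, 18) [ 0.495 -0.284  0.102] 0.0032
(408, 388) (567, 72) [ 0.477 -0.292  0.117] 0.022
(408, 388) (608, 70) [ 0.473 -0.307  0.137] 0.0147
(408, 388) (588, 15) [ 0.492 -0.299  0.122] 0.0104
(425, 475) (549, 18) [ 0.499 -0.296  0.052] 0.0027
(425, 475) (567, 72) [ 0.48  -0.304  0.07 ] 0.0234
(425, 475) (608, 70) [ 0.476 -0.32   0.092] 0.0159
(425, 475) (588, 15) [ 0.495 -0.311  0.074] 0.0102
```

View pics/s3.png

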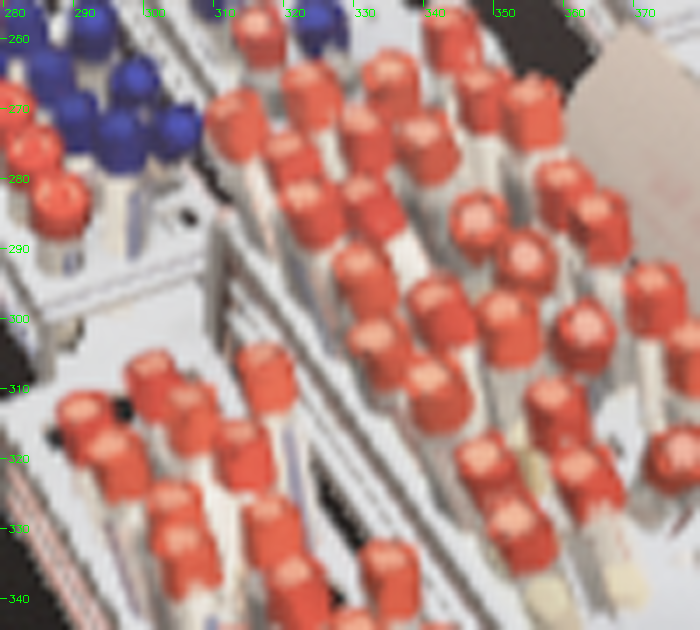

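View pics/t3.png

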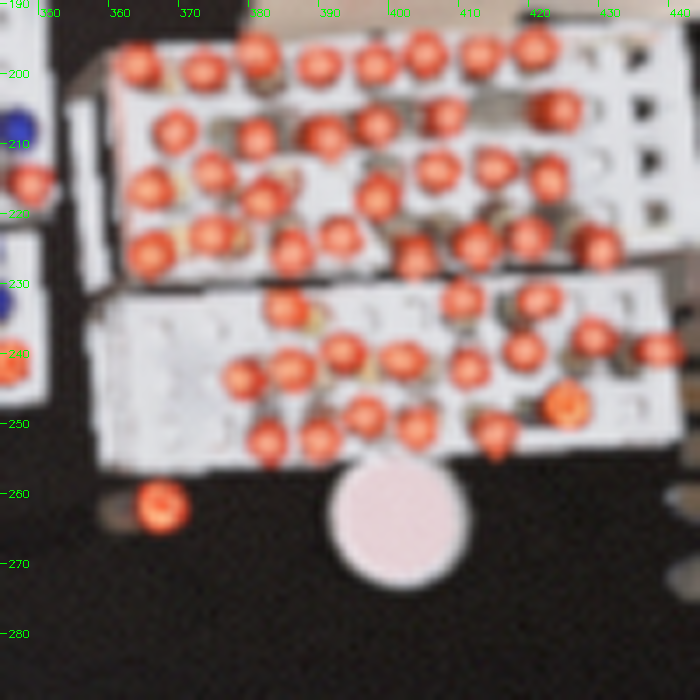

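```bash
cat >> h.py <<'E'
def go(x,y,z,yaw,s=None):
    s=s or get_state(); r0=R.from_euler('xyz',s["ee_rot"],degrees=True)
    d=r0.inv().apply(np.array([x,y,z])-s["tcp_pos"])*100
    w=(r0.inv()*R.from_euler('xyz',[180,0,yaw],degrees=True)).as_rotvec(degrees=True)
    print("d cm",d.round(2),"w",w.round(2),"rows>=",max(np.linalg.norm(d)/4.17,np.linalg.norm(w)/7.16).round(1))
E
python3 - <<'E'
from h import *
go(.442,-.244,.2,0)
E
```

```text
d cm [ 37.61 -31.33   3.13] w [ 1.000e-02 -0.000e+00  1.294e+01] rows>= 11.8
```

```bash
python3 -m crank '[{"dx":4,"dy":-3.3,"dz":0.3,"wz":1.4,"hand":5.5},{"dx":8,"dy":-6.6,"dz":0.6,"wz":2.8,"hand":5.5},{"dx":12,"dy":-10,"dz":1,"wz":4,"hand":5.5},{"dx":16,"dy":-13.3,"dz":1.3,"wz":5.5,"hand":5.5},{"dx":20,"dy":-16.6,"dz":1.6,"wz":7,"hand":5.5},{"dx":24,"dy":-20,"dz":2,"wz":8.3,"hand":5.5},{"dx":28,"dy":-23.3,"dz":2.3,"wz":9.6,"hand":5.5},{"dx":32,"dy":-26.6,"dz":2.7,"wz":11,"hand":5.5},{"dx":35,"dy":-29.1,"dz":2.9,"wz":12,"hand":5.5},{"dx":37.6,"dy":-31.3,"dz":3.1,"wz":13,"hand":5.5},{"dx":37.6,"dy":-31.3,"dz":3.1,"wz":13,"hand":5.5},{"dx":37.6,"dy":-31.3,"dz":3.1,"wz":13,"hand":5.5},{"dx":37.6,"dy":-31.3,"dz":3.1,"wz":13,"hand":5.5}]'
python3 - <<'E'
from h import *
a,b=both(); go(.442,-.244,.071,0)
crop(a,200,190,340,350,4,"s4");crop(b,320,200,440,300,6,"t4")
E
```

```text
d cm [ 37.62 -31.33  16.03] w [ 0.   -0.   12.94] rows>= 12.4schema error: expected keys dx, dy, dz, wx, wy, wz, hand
```

View pics/s4.png

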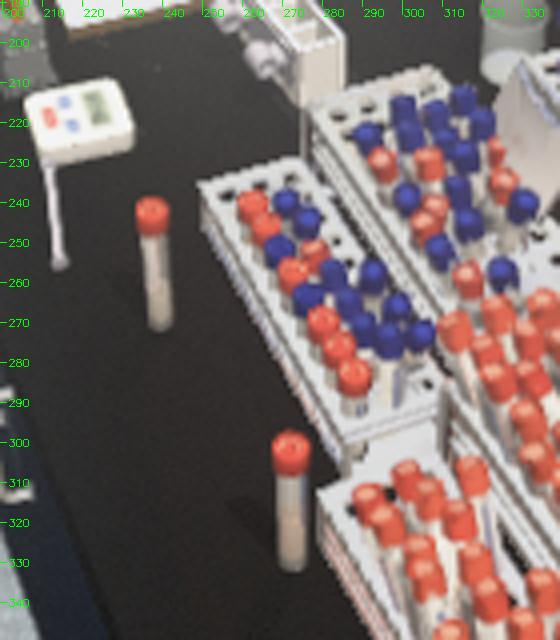

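View pics/t4.png

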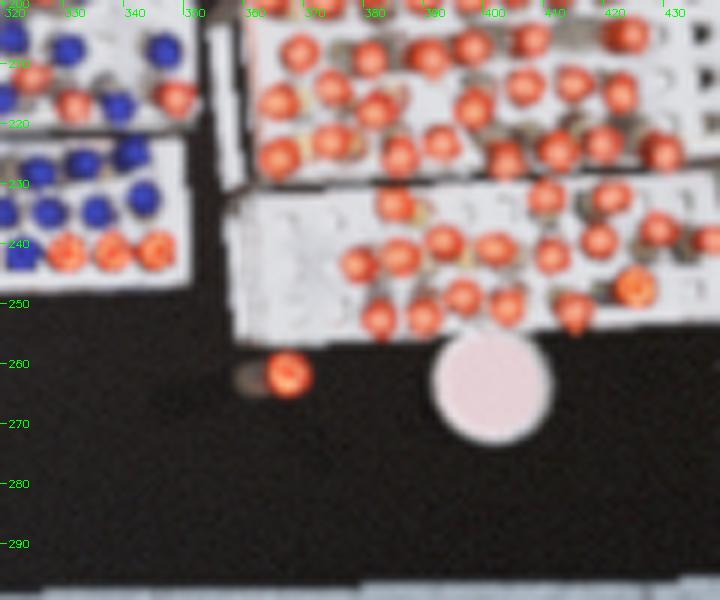

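Nothing moved, because every row needs all seven keys. I'll resend the move with them.

```bash
python3 -m crank '[{"dx":12,"dy":-10,"dz":1,"wx":0,"wy":0,"wz":4,"hand":5.5},{"dx":12,"dy":-10,"dz":1,"wx":0,"wy":0,"wz":4,"hand":5.5},{"dx":12,"dy":-10,"dz":1,"wx":0,"wy":0,"wz":4,"hand":5.5},{"dx":24,"dy":-20,"dz":2,"wx":0,"wy":0,"wz":8,"hand":5.5},{"dx":24,"dy":-20,"dz":2,"wx":0,"wy":0,"wz":8,"hand":5.5},{"dx":24,"dy":-20,"dz":2,"wx":0,"wy":0,"wz":8,"hand":5.5},{"dx":24,"dy":-20,"dz":2,"wx":0,"wy":0,"wz":8,"hand":5.5},{"dx":37.6,"dy":-31.3,"dz":3.1,"wx":0,"wy":0,"wz":12.9,"hand":5.5},{"dx":37.6,"dy":-31.3,"dz":3.1,"wx":0,"wy":0,"wz":12.9,"hand":5.5},{"dx":37.6,"dy":-31.3,"dz":3.1,"wx":0,"wy":0,"wz":12.9,"hand":5.5},{"dx":37.6,"dy":-31.3,"dz":3.1,"wx":0,"wy":0,"wz":12.9,"hand":5.5},{"dx":37.6,"dy":-31.3,"dz":3.1,"wx":0,"wy":0,"wz":12.9,"hand":5.5},{"dx":37.6,"dy":-31.3,"dz":3.1,"wx":0,"wy":0,"wz":12.9,"hand":5.5},{"dx":37.6,"dy":-31.3,"dz":3.1,"wx":0,"wy":0,"wz":12.9,"hand":5.5}]'
python3 - <<'E'
from h import *
a,b=both(); go(.442,-.244,.071,0); print(get_state()["qpos"])
crop(a,200,190,340,350,4,"s4");crop(b,320,200,440,300,6,"t4")
E
```

```text
time: 1.97
tcp_pos: [0.4435, -0.2417, 0.2005]
ee_rot: [-180.0, -0.0, 0.4]
ft_force: [-1.1, -0.8, 0.3]
gripper_width: 0.0551
d cm [ 0.07 -0.13 12.94] w [ 0.05  0.02 -0.01] rows>= 3.1
[ 37.78832872   8.92218655 -14.53903235 112.42397953   2.66754873
  58.96620876 -67.96741223]
```

View pics/s4.png

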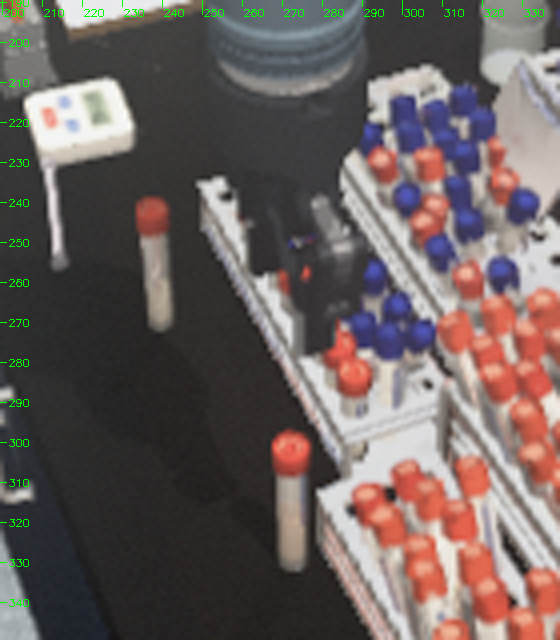

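View pics/t4.png

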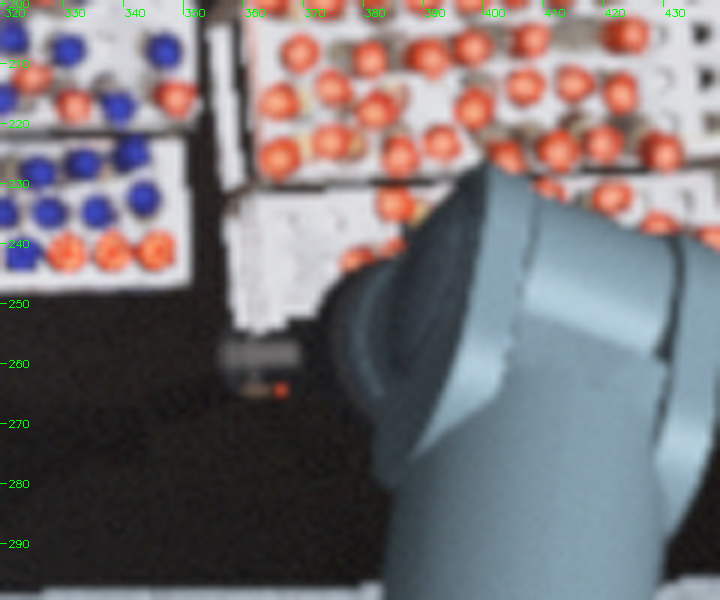

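```bash
python3 -m crank '[{"dx":0,"dy":-0.1,"dz":3,"wx":0,"wy":0,"wz":0,"hand":5.5},{"dx":0,"dy":-0.1,"dz":6,"wx":0,"wy":0,"wz":0,"hand":5.5},{"dx":0,"dy":-0.1,"dz":9,"wx":0,"wy":0,"wz":0,"hand":5.5},{"dx":0,"dy":-0.1,"dz":11,"wx":0,"wy":0,"wz":0,"hand":5.5},{"dx":0,"dy":-0.1,"dz":12.9,"wx":0,"wy":0,"wz":0,"hand":5.5},{"dx":0,"dy":-0.1,"dz":12.9,"wx":0,"wy":0,"wz":0,"hand":5.5},{"dx":0,"dy":-0.1,"dz":12.9,"wx":0,"wy":0,"wz":0,"hand":5.5}]'
python3 - <<'E'
from h import *
a,b=both(); go(.442,-.244,.071,0); print(get_state()["ft_force"])
crop(a,230,250,310,350,6,"s5");crop(b,320,220,400,300,6,"t5")
E
```

```text
time: 2.65
tcp_pos: [0.4393, -0.2458, 0.0706]
ee_rot: [180.0, 0.2, -0.2]
ft_force: [-0.1, -0.2, 0.7]
gripper_width: 0.0552
d cm [ 0.02 -0.2   0.16] w [ 0.13 -0.08 -0.14] rows>= 0.1
[ 1.15774308  0.2532935  -0.71886419]
```

View pics/s5.png

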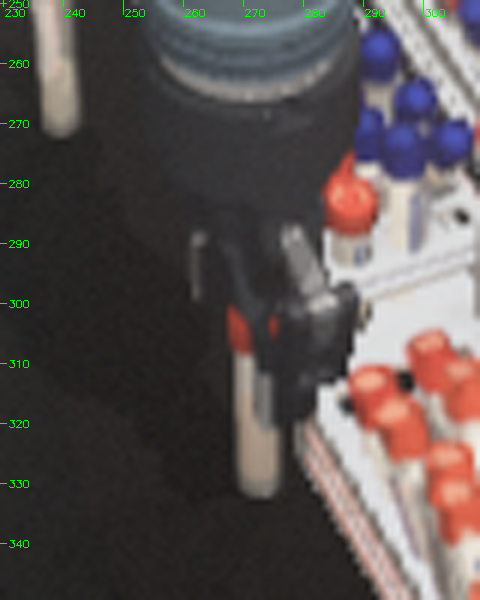

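View pics/t5.png

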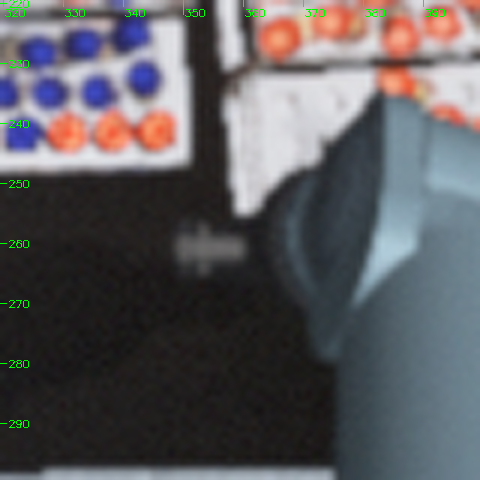

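```bash
python3 -m crank '[{"dx":0,"dy":0,"dz":0,"wx":0,"wy":0,"wz":0,"hand":4},{"dx":0,"dy":0,"dz":0,"wx":0,"wy":0,"wz":0,"hand":3},{"dx":0,"dy":0,"dz":0,"wx":0,"wy":0,"wz":0,"hand":1},{"dx":0,"dy":0,"dz":0,"wx":0,"wy":0,"wz":0,"hand":1},{"dx":0,"dy":0,"dz":0,"wx":0,"wy":0,"wz":0,"hand":1},{"dx":0,"dy":0,"dz":0,"wx":0,"wy":0,"wz":0,"hand":1},{"dx":0,"dy":0,"dz":0,"wx":0,"wy":0,"wz":0,"hand":1},{"dx":0,"dy":0,"dz":0,"wx":0,"wy":0,"wz":0,"hand":1}]'
python3 -m crank '[{"dx":0,"dy":0,"dz":-2,"wx":0,"wy":0,"wz":0,"hand":1},{"dx":0,"dy":0,"dz":-5,"wx":0,"wy":0,"wz":0,"hand":1},{"dx":0,"dy":0,"dz":-9,"wx":0,"wy":0,"wz":0,"hand":1},{"dx":0,"dy":0,"dz":-13,"wx":0,"wy":0,"wz":0,"hand":1},{"dx":0,"dy":0,"dz":-17,"wx":0,"wy":0,"wz":0,"hand":1},{"dx":0,"dy":0,"dz":-17,"wx":0,"wy":0,"wz":0,"hand":1},{"dx":0,"dy":0,"dz":-17,"wx":0,"wy":0,"wz":0,"hand":1}]'
python3 - <<'E'
from h import *
a,b=both(); go(.615,.147,.245,4.3); print(get_state()["ft_force"])
crop(a,200,150,360,350,4,"s6")
E
```

```text
time: 3.42
tcp_pos: [0.4432, -0.2468, 0.0742]
ee_rot: [179.8, -0.2, -0.1]
ft_force: [0.0, -0.7, 6.0]
gripper_width: 0.0188
time: 4.0
tcp_pos: [0.4447, -0.2469, 0.2477]
ee_rot: [179.5, -0.6, -0.1]
ft_force: [-0.0, 0.0, -1.6]
gripper_width: 0.0189
d cm [ 17.24 -39.31  -0.25] w [ 0.21 -0.15 -4.43] rows>= 10.3
[ 0.66913214 -0.72004129 -0.29536854]
```

View pics/s6.png

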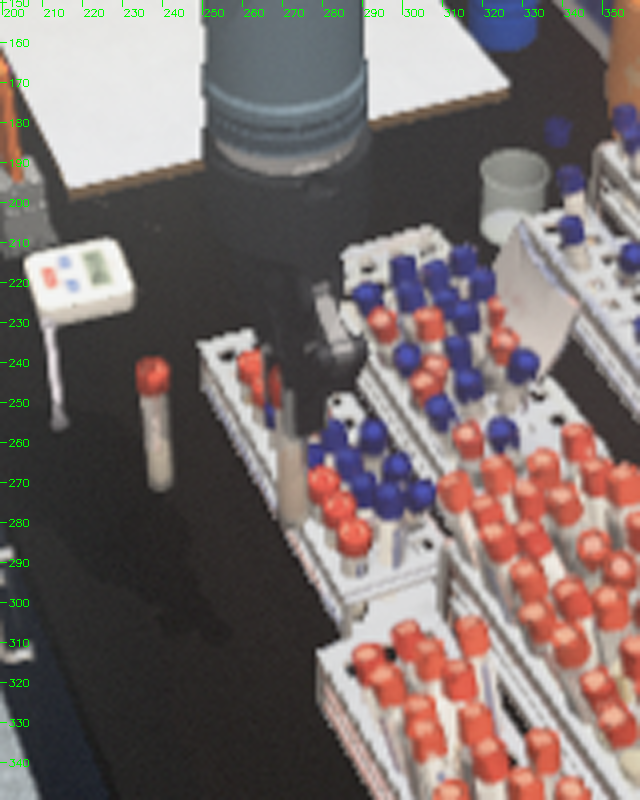

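```bash
python3 -m crank '[{"dx":4.4,"dy":-10,"dz":0,"wx":0,"wy":0,"wz":-1.1,"hand":1},{"dx":4.4,"dy":-10,"dz":0,"wx":0,"wy":0,"wz":-1.1,"hand":1},{"dx":4.4,"dy":-10,"dz":0,"wx":0,"wy":0,"wz":-1.1,"hand":1},{"dx":8.8,"dy":-20,"dz":0,"wx":0,"wy":0,"wz":-2.2,"hand":1},{"dx":8.8,"dy":-20,"dz":0,"wx":0,"wy":0,"wz":-2.2,"hand":1},{"dx":8.8,"dy":-20,"dz":0,"wx":0,"wy":0,"wz":-2.2,"hand":1},{"dx":13.2,"dy":-30,"dz":0,"wx":0,"wy":0,"wz":-3.3,"hand":1},{"dx":13.2,"dy":-30,"dz":0,"wx":0,"wy":0,"wz":-3.3,"hand":1},{"dx":13.2,"dy":-30,"dz":0,"wx":0,"wy":0,"wz":-3.3,"hand":1},{"dx":15.5,"dy":-35,"dz":0,"wx":0,"wy":0,"wz":-4.4,"hand":1},{"dx":17.4,"dy":-39.3,"dz":0,"wx":0,"wy":0,"wz":-4.4,"hand":1},{"dx":17.4,"dy":-39.3,"dz":0,"wx":0,"wy":0,"wz":-4.4,"hand":1},{"dx":17.4,"dy":-39.3,"dz":0,"wx":0,"wy":0,"wz":-4.4,"hand":1},{"dx":17.4,"dy":-39.3,"dz":0,"wx":0,"wy":0,"wz":-4.4,"hand":1},{"dx":17.4,"dy":-39.3,"dz":0,"wx":0,"wy":0,"wz":-4.4,"hand":1}]'
python3 - <<'E'
from h import *
a,b=both(); go(.6185,.147,.245,4.3)
crop(a,220,100,320,220,5,"s7");crop(b,190,160,270,240,7,"t7")
E
```

```text
time: 5.35
tcp_pos: [0.6154, 0.1452, 0.2401]
ee_rot: [179.7, 0.1, 4.2]
ft_force: [0.3, -0.4, -0.0]
gripper_width: 0.0191
d cm [ 0.26 -0.27 -0.38] w [ 0.33 -0.   -0.2 ] rows>= 0.1
```

View pics/s7.png

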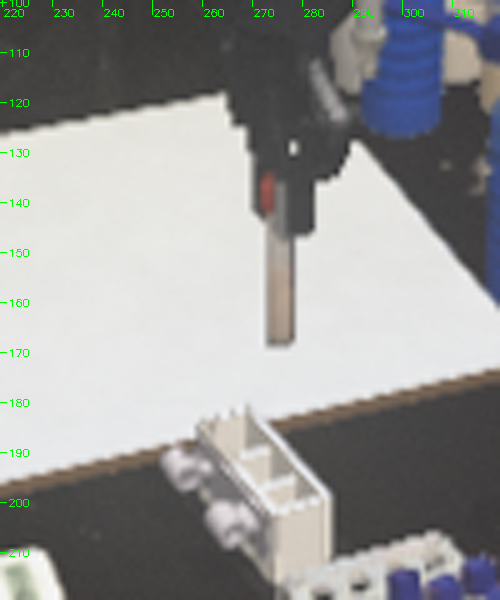

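View pics/t7.png

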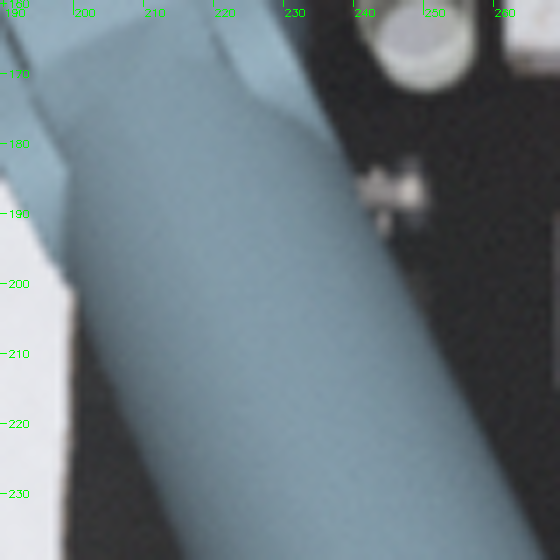

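```bash
cat >> h.py <<'E'
def avg(n=10):
    q=[]
    for i in range(n):
        snapshot("side"); s=get_state(); q.append(np.r_[s["tcp_pos"],R.from_euler('xyz',s["ee_rot"],degrees=True).as_rotvec(),s["ft_force"],s["gripper_width"]])
    q=np.array(q);m=q.mean(0);sd=q.std(0)
    s=get_state(); s["tcp_pos"]=m[:3]; r=np.array([Rr.as_matrix() for Rr in R.from_rotvec(q[:,3:6])]).mean(0)
    s["ee_rot"]=R.from_matrix(r).as_euler('xyz',degrees=True); s["ft_force"]=m[6:9]
    print("avg tcp",m[:3].round(4),"sd",sd[:3].round(4),"rot",s["ee_rot"].round(2),"ft",m[6:9].round(2),"w",m[9].round(4),"t",s["time"])
    return s
E
python3 - <<'E'
from h import *
s=avg(10); go(.6185,.147,.245,4.3,s)
a=snapshot("side"); t=s["tcp_pos"]; print(proj(a,t-[0,0,.070]), "crate cell0 top", proj(a,[.6185,.147,.06]))
E
```

```text
avg tcp [0.6166 0.1457 0.2425] sd [0.0001 0.0009 0.0004] rot [ 1.7975e+02 -1.4000e-01  4.1900e+00] ft [-0.05  0.11 -0.09] w 0.0189 t 5.95
d cm [ 0.2  -0.11 -0.25] w [ 0.25 -0.14 -0.11] rows>= 0.1
[[276.58352564 166.51836669]] crate cell0 top [[277.24023479 197.80437083]]
```

```bash
python3 -m crank '[{"dx":0.35,"dy":-0.1,"dz":0,"wx":0.2,"wy":0,"wz":0,"hand":1},{"dx":0.35,"dy":-0.1,"dz":3,"wx":0.2,"wy":0,"wz":0,"hand":1},{"dx":0.35,"dy":-0.1,"dz":6,"wx":0.2,"wy":0,"wz":0,"hand":1},{"dx":0.35,"dy":-0.1,"dz":8,"wx":0.2,"wy":0,"wz":0,"hand":1},{"dx":0.35,"dy":-0.1,"dz":9,"wx":0.2,"wy":0,"wz":0,"hand":1},{"dx":0.35,"dy":-0.1,"dz":9,"wx":0.2,"wy":0,"wz":0,"hand":1},{"dx":0.35,"dy":-0.1,"dz":9,"wx":0.2,"wy":0,"wz":0,"hand":1}]'
python3 - <<'E'
from h import *
s=avg(4); go(.620,.147,.078,4.3,s)
a=snapshot("side"); crop(a,240,130,310,220,7,"s8")
E
```

```text
time: 6.58
tcp_pos: [0.6206, 0.1481, 0.1528]
ee_rot: [-180.0, -0.2, 4.3]
ft_force: [0.8, -0.1, 0.9]
gripper_width: 0.0188
avg tcp [0.6218 0.1485 0.1547] sd [0.0002 0.0001 0.0004] rot [-179.97   -0.35    4.29] ft [ 0.1  -0.04  0.39] w 0.0189 t 6.7833
d cm [-0.24  0.14  7.66] w [-0.03 -0.35 -0.01] rows>= 1.8
```

View pics/s8.png

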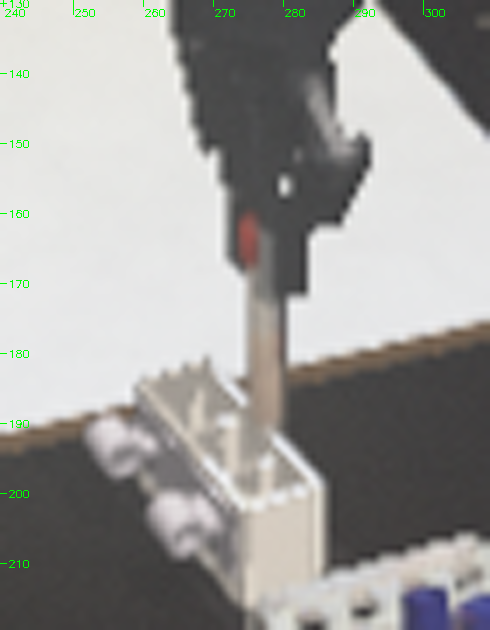

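```bash
python3 -m crank '[{"dx":0,"dy":0,"dz":1.0,"wx":0,"wy":0,"wz":0,"hand":1},{"dx":0,"dy":0,"dz":1.6,"wx":0,"wy":0,"wz":0,"hand":1},{"dx":0,"dy":0,"dz":1.6,"wx":0,"wy":0,"wz":0,"hand":1},{"dx":0,"dy":0,"dz":1.6,"wx":0,"wy":0,"wz":0,"hand":1}]'
python3 - <<'E'
from ov import *
s=avg(6); go(.620,.147,.078,4.3,s)
a=snapshot("side"); crop(a,255,175,300,220,14,"s9")
t=s["tcp_pos"]; z=t[2]-.07
W=[circ(t[0],t[1],z,.009,'z'),circ(t[0],t[1],.06,.009,'z')]+[pose(.619,.182,0,4.3,l) for l in crateW()[2:5]]
draw(a,W,255,175,300,220,14,"o9"); b=snapshot("top"); draw(b,W,200,170,260,230,10,"ot9")
E
```

```text
time: 7.17
tcp_pos: [0.6209, 0.148, 0.1375]
ee_rot: [180.0, -0.2, 4.3]
ft_force: [-0.1, 0.4, 0.0]
gripper_width: 0.0191
avg tcp [0.6217 0.1484 0.1386] sd [0.0002 0.0001 0.0003] rot [-179.98   -0.34    4.28] ft [-0.24 -0.22 -0.04] w 0.0189 t 7.4667
d cm [-0.22  0.13  6.06] w [-0.02 -0.34 -0.02] rows>= 1.5
```

View pics/o9.png

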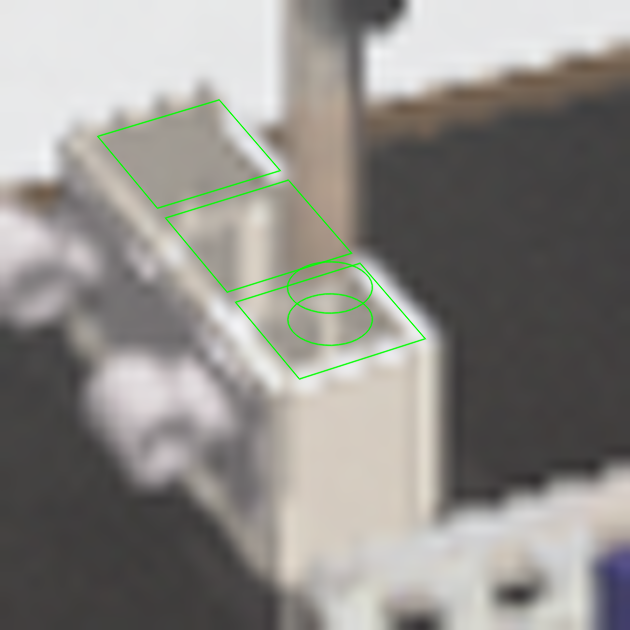

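View pics/s9.png

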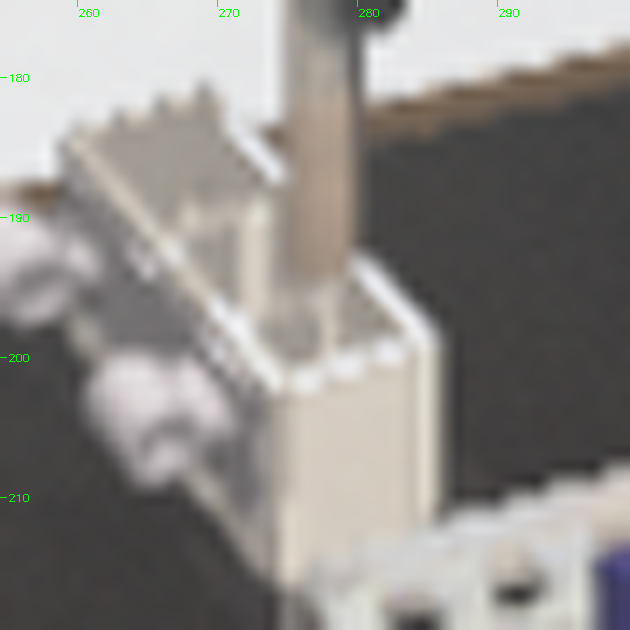

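```bash
python3 -m crank '[{"dx":0,"dy":0,"dz":1,"wx":0,"wy":0,"wz":0,"hand":1},{"dx":0,"dy":0,"dz":2,"wx":0,"wy":0,"wz":0,"hand":1},{"dx":0,"dy":0,"dz":3,"wx":0,"wy":0,"wz":0,"hand":1},{"dx":0,"dy":0,"dz":4,"wx":0,"wy":0,"wz":0,"hand":1},{"dx":0,"dy":0,"dz":4.8,"wx":0,"wy":0,"wz":0,"hand":1},{"dx":0,"dy":0,"dz":5.4,"wx":0,"wy":0,"wz":0,"hand":1},{"dx":0,"dy":0,"dz":5.8,"wx":0,"wy":0,"wz":0,"hand":1},{"dx":0,"dy":0,"dz":5.8,"wx":0,"wy":0,"wz":0,"hand":1},{"dx":0,"dy":0,"dz":5.8,"wx":0,"wy":0,"wz":0,"hand":1}]'
python3 - <<'E'
from ov import *
s=avg(4); go(.620,.147,.078,4.3,s)
a=snapshot("side"); crop(a,240,150,310,220,9,"s10")
E
```

```text
time: 8.32
tcp_pos: [0.6223, 0.1486, 0.0807]
ee_rot: [-180.0, -0.4, 4.3]
ft_force: [-0.1, 0.5, 0.4]
gripper_width: 0.0188
avg tcp [0.6228 0.1487 0.0815] sd [0.0001 0.     0.0002] rot [-179.97   -0.44    4.28] ft [-0.05  0.21 -0.24] w 0.0191 t 8.5167
d cm [-0.29  0.15  0.34] w [-0.03 -0.44 -0.02] rows>= 0.1
```

View pics/s10.png

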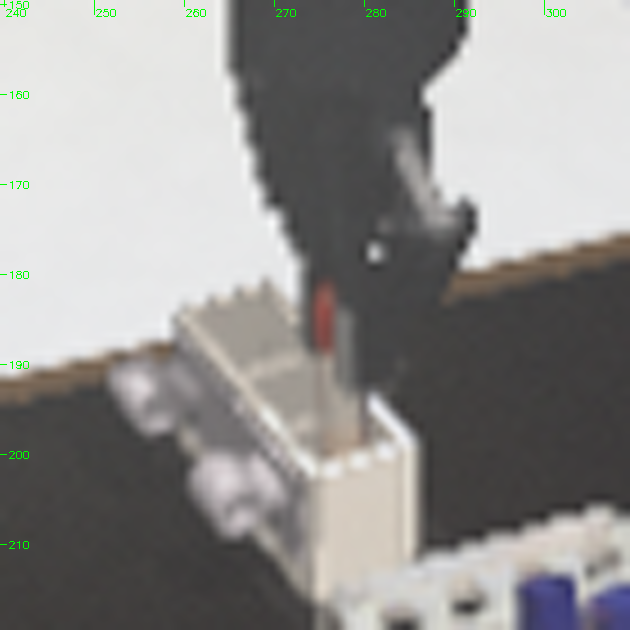

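```bash
python3 -m crank '[{"dx":-0.1,"dy":0,"dz":0.3,"wx":0,"wy":0,"wz":0,"hand":1},{"dx":-0.1,"dy":0,"dz":0.6,"wx":0,"wy":0,"wz":0,"hand":1},{"dx":-0.1,"dy":0,"dz":0.6,"wx":0,"wy":0,"wz":0,"hand":1},{"dx":-0.1,"dy":0,"dz":0.6,"wx":0,"wy":0,"wz":0,"hand":2},{"dx":-0.1,"dy":0,"dz":0.6,"wx":0,"wy":0,"wz":0,"hand":2.5},{"dx":-0.1,"dy":0,"dz":0.6,"wx":0,"wy":0,"wz":0,"hand":3},{"dx":-0.1,"dy":0,"dz":0.6,"wx":0,"wy":0,"wz":0,"hand":3.8},{"dx":-0.1,"dy":0,"dz":0.6,"wx":0,"wy":0,"wz":0,"hand":3.8},{"dx":-0.1,"dy":0,"dz":-2,"wx":0,"wy":0,"wz":0,"hand":3.8},{"dx":-0.1,"dy":0,"dz":-5,"wx":0,"wy":0,"wz":0,"hand":3.8},{"dx":-0.1,"dy":0,"dz":-9,"wx":0,"wy":0,"wz":0,"hand":3.8},{"dx":-0.1,"dy":0,"dz":-12,"wx":0,"wy":0,"wz":0,"hand":3.8},{"dx":-0.1,"dy":0,"dz":-12,"wx":0,"wy":0,"wz":0,"hand":3.8},{"dx":-0.1,"dy":0,"dz":-12,"wx":0,"wy":0,"wz":0,"hand":3.8}]'
python3 - <<'E'
from ov import *
s=avg(3); go(.436,-.033,.2,0,s)
a=snapshot("side"); crop(a,240,130,310,220,7,"s11")
E
```

```text
time: 9.73
tcp_pos: [0.6225, 0.1492, 0.2044]
ee_rot: [-179.9, -0.8, 4.3]
ft_force: [-0.7, 0.2, 0.1]
gripper_width: 0.038
avg tcp [0.6201 0.1481 0.2006] sd [0.0006 0.0003 0.001 ] rot [180.    -0.35   4.27] ft [-0.   -0.22 -0.35] w 0.0381 t 9.8833
d cm [-19.71  16.68  -0.06] w [-0.01 -0.35  4.27] rows>= 6.2
```

View pics/s11.png

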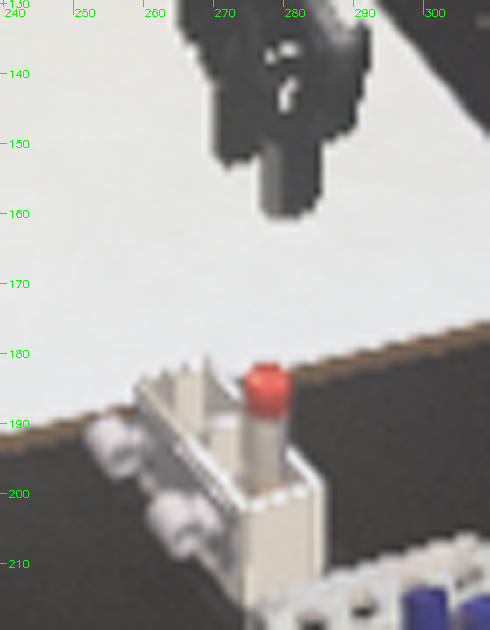

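```bash
python3 -m crank '[{"dx":-10,"dy":8.5,"dz":0,"wx":0,"wy":0,"wz":2,"hand":5.5},{"dx":-10,"dy":8.5,"dz":0,"wx":0,"wy":0,"wz":2,"hand":5.5},{"dx":-10,"dy":8.5,"dz":0,"wx":0,"wy":0,"wz":2,"hand":5.5},{"dx":-15,"dy":12.7,"dz":0,"wx":0,"wy":0,"wz":3,"hand":5.5},{"dx":-19.7,"dy":17,"dz":0,"wx":0,"wy":-0.3,"wz":4.3,"hand":5.5},{"dx":-19.7,"dy":17,"dz":0,"wx":0,"wy":-0.3,"wz":4.3,"hand":5.5},{"dx":-19.7,"dy":17,"dz":0,"wx":0,"wy":-0.3,"wz":4.3,"hand":5.5},{"dx":-19.7,"dy":17,"dz":0,"wx":0,"wy":-0.3,"wz":4.3,"hand":5.5},{"dx":-19.7,"dy":17,"dz":0,"wx":0,"wy":-0.3,"wz":4.3,"hand":5.5},{"dx":-19.7,"dy":17,"dz":0,"wx":0,"wy":-0.3,"wz":4.3,"hand":5.5}]'
python3 - <<'E'
from ov import *
s=avg(4); go(.435,-.036,.071,0,s)
E
```

```text
time: 10.77
tcp_pos: [0.4361, -0.0354, 0.1982]
ee_rot: [-180.0, 0.1, 0.1]
ft_force: [-0.2, -0.2, 0.6]
gripper_width: 0.0548
avg tcp [ 0.4365 -0.0349  0.1984] sd [0.0001 0.0001 0.    ] rot [-1.7996e+02  8.0000e-02  1.3000e-01] ft [-0.4  -0.03 -0.09] w 0.055 t 10.9667
d cm [-0.13  0.11 12.74] w [-0.04  0.08  0.13] rows>= 3.1
```

```bash
python3 -m crank '[{"dx":-0.1,"dy":0.1,"dz":3,"wx":0,"wy":0,"wz":0,"hand":5.5},{"dx":-0.1,"dy":0.1,"dz":6,"wx":0,"wy":0,"wz":0,"hand":5.5},{"dx":-0.1,"dy":0.1,"dz":9,"wx":0,"wy":0,"wz":0,"hand":5.5},{"dx":-0.1,"dy":0.1,"dz":11,"wx":0,"wy":0,"wz":0,"hand":5.5},{"dx":-0.1,"dy":0.1,"dz":12.7,"wx":0,"wy":0,"wz":0,"hand":5.5},{"dx":-0.1,"dy":0.1,"dz":12.7,"wx":0,"wy":0,"wz":0,"hand":5.5},{"dx":-0.1,"dy":0.1,"dz":12.7,"wx":0,"wy":0,"wz":0,"hand":5.5}]'
python3 - <<'E'
from h import *
s=avg(3); go(.435,-.036,.071,0,s); a=snapshot("side")
crop(a,200,190,280,290,6,"s12")
E
```

```text
time: 11.55
tcp_pos: [0.4348, -0.0351, 0.0708]
ee_rot: [-179.9, 0.2, 0.2]
ft_force: [-0.2, -0.6, 0.1]
gripper_width: 0.0551
avg tcp [ 0.4365 -0.0355  0.0724] sd [0.0004 0.0002 0.0004] rot [-1.7996e+02 -1.0000e-02  1.7000e-01] ft [-0.   -0.61  0.31] w 0.0549 t 11.7
d cm [-0.15  0.05  0.14] w [-0.04 -0.01  0.17] rows>= 0.1
```

View pics/s12.png

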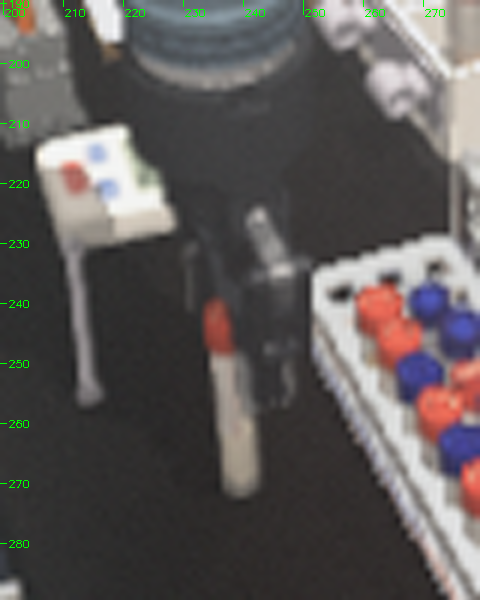

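```bash
python3 -m crank '[{"dx":-0.3,"dy":0,"dz":0.1,"wx":0,"wy":0,"wz":0,"hand":5},{"dx":-0.3,"dy":0,"dz":0.1,"wx":0,"wy":0,"wz":0,"hand":3},{"dx":-0.3,"dy":0,"dz":0.1,"wx":0,"wy":0,"wz":0,"hand":1},{"dx":-0.3,"dy":0,"dz":0.1,"wx":0,"wy":0,"wz":0,"hand":1},{"dx":-0.3,"dy":0,"dz":0.1,"wx":0,"wy":0,"wz":0,"hand":1},{"dx":-0.3,"dy":0,"dz":0.1,"wx":0,"wy":0,"wz":0,"hand":1},{"dx":-0.3,"dy":0,"dz":0.1,"wx":0,"wy":0,"wz":0,"hand":1},{"dx":-0.3,"dy":0,"dz":0.1,"wx":0,"wy":0,"wz":0,"hand":1}]'
python3 -c "
from h import *
avg(3)"
python3 -m crank '[{"dx":0,"dy":0,"dz":-2,"wx":0,"wy":0,"wz":0,"hand":1},{"dx":0,"dy":0,"dz":-5,"wx":0,"wy":0,"wz":0,"hand":1},{"dx":0,"dy":0,"dz":-9,"wx":0,"wy":0,"wz":0,"hand":1},{"dx":0,"dy":0,"dz":-13,"wx":0,"wy":0,"wz":0,"hand":1},{"dx":0,"dy":0,"dz":-17,"wx":0,"wy":0,"wz":0,"hand":1},{"dx":0,"dy":0,"dz":-17,"wx":0,"wy":0,"wz":0,"hand":1},{"dx":0,"dy":0,"dz":-17,"wx":0,"wy":0,"wz":0,"hand":1}]'
python3 - <<'E'
from h import *
s=avg(3); go(.6165,.2165,.235,4.3,s); a=snapshot("side")
crop(a,200,130,300,290,5,"s13")
E
```

```text
time: 12.42
tcp_pos: [0.4347, -0.036, 0.0725]
ee_rot: [180.0, -0.2, 0.1]
ft_force: [-0.4, -0.9, 4.9]
gripper_width: 0.0192
avg tcp [ 0.4347 -0.036   0.0725] sd [0. 0. 0.] rot [ 1.7999e+02 -1.7000e-01  1.4000e-01] ft [-0.72 -0.07  5.5 ] w 0.0191 t 12.5667
time: 13.15
tcp_pos: [0.4362, -0.0362, 0.2451]
ee_rot: [179.9, -0.5, 0.1]
ft_force: [-0.6, -0.1, -1.0]
gripper_width: 0.0186
avg tcp [ 0.4333 -0.0361  0.2416] sd [0.0007 0.0001 0.0009] rot [ 1.7999e+02 -7.0000e-02  1.3000e-01] ft [-0.29  0.08 -0.82] w 0.0187 t 13.3
d cm [ 18.37 -25.21   0.68] w [ 0.01 -0.07 -4.17] rows>= 7.5
```

View pics/s13.png

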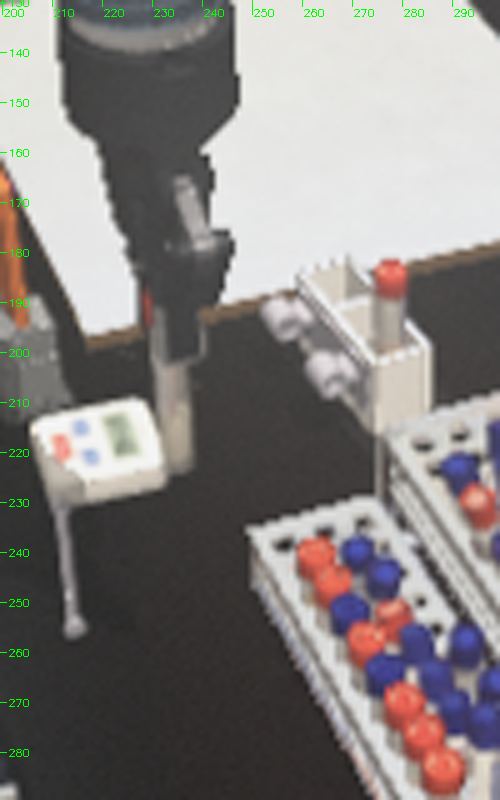

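```bash
python3 -m crank '[{"dx":6,"dy":-8.3,"dz":0,"wx":0,"wy":0,"wz":-1.4,"hand":1},{"dx":6,"dy":-8.3,"dz":0,"wx":0,"wy":0,"wz":-1.4,"hand":1},{"dx":6,"dy":-8.3,"dz":0,"wx":0,"wy":0,"wz":-1.4,"hand":1},{"dx":12,"dy":-16.5,"dz":0,"wx":0,"wy":0,"wz":-2.8,"hand":1},{"dx":12,"dy":-16.5,"dz":0,"wx":0,"wy":0,"wz":-2.8,"hand":1},{"dx":12,"dy":-16.5,"dz":0,"wx":0,"wy":0,"wz":-2.8,"hand":1},{"dx":16,"dy":-22,"dz":0,"wx":0,"wy":0,"wz":-4.2,"hand":1},{"dx":18.4,"dy":-25.2,"dz":0,"wx":0,"wy":0,"wz":-4.2,"hand":1},{"dx":18.4,"dy":-25.2,"dz":0,"wx":0,"wy":0,"wz":-4.2,"hand":1},{"dx":18.4,"dy":-25.2,"dz":3,"wx":0,"wy":0,"wz":-4.2,"hand":1},{"dx":18.4,"dy":-25.2,"dz":6,"wx":0,"wy":0,"wz":-4.2,"hand":1},{"dx":18.4,"dy":-25.2,"dz":8.5,"wx":0,"wy":0,"wz":-4.2,"hand":1},{"dx":18.4,"dy":-25.2,"dz":8.5,"wx":0,"wy":0,"wz":-4.2,"hand":1},{"dx":18.4,"dy":-25.2,"dz":8.5,"wx":0,"wy":0,"wz":-4.2,"hand":1}]'
python3 - <<'E'
from ov import *
s=avg(4); go(.6164,.216,.0765,4.3,s); a=snapshot("side")
t=s["tcp_pos"]; z=t[2]-.071
W=[circ(t[0],t[1],z,.009,'z')]+[pose(.619,.182,0,4.3,l) for l in crateW()[2:5]]
draw(a,W,245,130,300,220,8,"o14");crop(a,245,130,300,220,8,"s14")
E
```

```text
time: 14.52
tcp_pos: [0.6131, 0.2154, 0.1512]
ee_rot: [179.9, 0.5, 4.4]
ft_force: [-0.3, 0.3, -0.6]
gripper_width: 0.0188
avg tcp [0.6162 0.2169 0.156 ] sd [0.0008 0.0004 0.0013] rot [-1.7992e+02  3.0000e-02  4.3400e+00] ft [ 0.3  -0.36  0.32] w 0.0191 t 14.7167
d cm [0.02 0.11 7.95] w [-0.08  0.03  0.04] rows>= 1.9
```

View pics/o14.png

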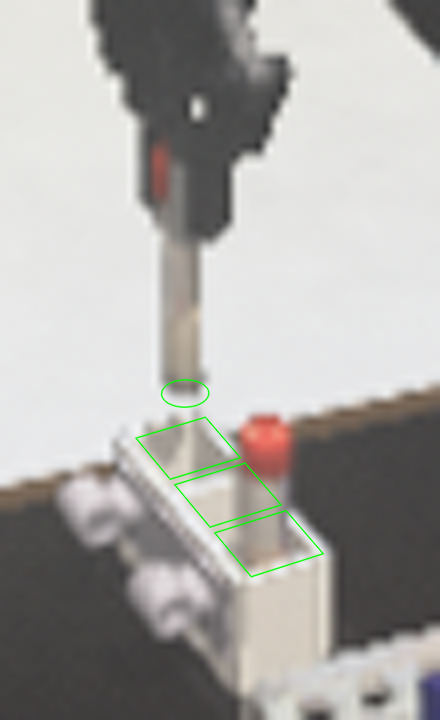

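```bash
python3 -m crank '[{"dx":0,"dy":0.1,"dz":1.5,"wx":0,"wy":0,"wz":0,"hand":1},{"dx":0,"dy":0.1,"dz":3,"wx":0,"wy":0,"wz":0,"hand":1},{"dx":0,"dy":0.1,"dz":4.5,"wx":0,"wy":0,"wz":0,"hand":1},{"dx":0,"dy":0.1,"dz":5.5,"wx":0,"wy":0,"wz":0,"hand":1},{"dx":0,"dy":0.1,"dz":6.5,"wx":0,"wy":0,"wz":0,"hand":1},{"dx":0,"dy":0.1,"dz":7.3,"wx":0,"wy":0,"wz":0,"hand":1},{"dx":0,"dy":0.1,"dz":7.3,"wx":0,"wy":0,"wz":0,"hand":1},{"dx":0,"dy":0.1,"dz":7.3,"wx":0,"wy":0,"wz":0,"hand":1}]'
python3 - <<'E'
from ov import *
s=avg(4); go(.6164,.216,.0765,4.3,s); a=snapshot("side")
crop(a,240,150,310,220,9,"s15")
E
```

```text
time: 15.43
tcp_pos: [0.6161, 0.2157, 0.0827]
ee_rot: [-179.9, 0.0, 4.3]
ft_force: [0.4, 0.3, -0.0]
gripper_width: 0.0189
avg tcp [0.6175 0.2164 0.0846] sd [0.0003 0.0002 0.0005] rot [-1.7988e+02 -1.5000e-01  4.3300e+00] ft [-0.2   0.18  0.04] w 0.0189 t 15.6333
d cm [-0.11  0.04  0.81] w [-0.12 -0.15  0.03] rows>= 0.2
```

View pics/s15.png

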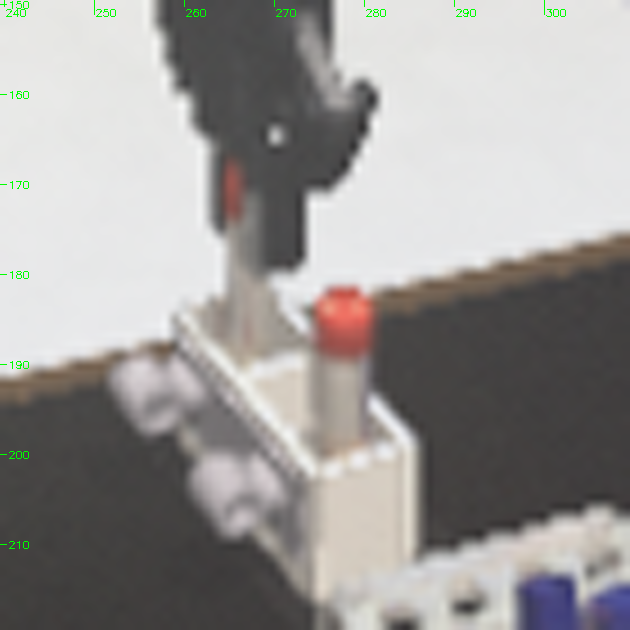

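```bash
python3 -m crank '[{"dx":-0.1,"dy":0,"dz":0.4,"wx":0,"wy":0,"wz":0,"hand":1},{"dx":-0.1,"dy":0,"dz":0.8,"wx":0,"wy":0,"wz":0,"hand":1},{"dx":-0.1,"dy":0,"dz":0.8,"wx":0,"wy":0,"wz":0,"hand":1},{"dx":-0.1,"dy":0,"dz":0.8,"wx":0,"wy":0,"wz":0,"hand":2},{"dx":-0.1,"dy":0,"dz":0.8,"wx":0,"wy":0,"wz":0,"hand":2.5},{"dx":-0.1,"dy":0,"dz":0.8,"wx":0,"wy":0,"wz":0,"hand":3},{"dx":-0.1,"dy":0,"dz":0.8,"wx":0,"wy":0,"wz":0,"hand":3.6},{"dx":-0.1,"dy":0,"dz":0.8,"wx":0,"wy":0,"wz":0,"hand":3.6},{"dx":-0.1,"dy":0,"dz":-2,"wx":0,"wy":0,"wz":0,"hand":3.6},{"dx":-0.1,"dy":0,"dz":-5,"wx":0,"wy":0,"wz":0,"hand":3.6},{"dx":-0.1,"dy":0,"dz":-9,"wx":0,"wy":0,"wz":0,"hand":3.6},{"dx":-0.1,"dy":0,"dz":-13,"wx":0,"wy":0,"wz":0,"hand":3.6},{"dx":-0.1,"dy":0,"dz":-17,"wx":0,"wy":0,"wz":0,"hand":3.6},{"dx":-0.1,"dy":0,"dz":-17,"wx":0,"wy":0,"wz":0,"hand":3.6},{"dx":-0.1,"dy":0,"dz":-17,"wx":0,"wy":0,"wz":0,"hand":3.6}]'
python3 - <<'E'
from ov import *
s=avg(3); go(.421,.305,.25,91.4,s)
a=snapshot("side"); crop(a,170,130,310,220,5.5,"s16");b=snapshot("top"); crop(b,145,180,265,290,6,"t16"); print(get_state()["qpos"].round(1))
E
```

```text
time: 16.93
tcp_pos: [0.6184, 0.2176, 0.2599]
ee_rot: [-179.7, -0.7, 4.3]
ft_force: [0.2, 0.6, -0.9]
gripper_width: 0.0358
avg tcp [0.6159 0.2159 0.2549] sd [0.0006 0.0005 0.0014] rot [-179.9    -0.18    4.33] ft [ 0.07 -0.48 -0.82] w 0.0361 t 17.0833
d cm [-18.77 -10.36   0.45] w [ 6.000e-02 -2.200e-01 -8.707e+01] rows>= 12.2
[   3.1   25.   -34.3   88.5   14.5   71.  -119.2]
```

View pics/s16.png

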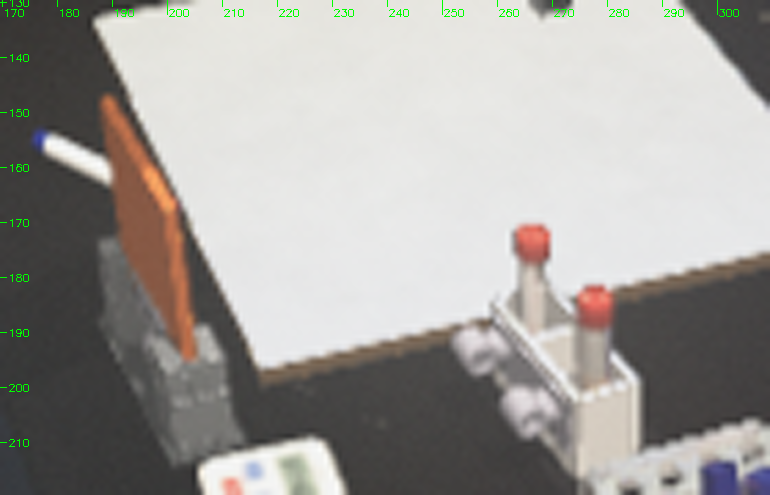

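View pics/t16.png

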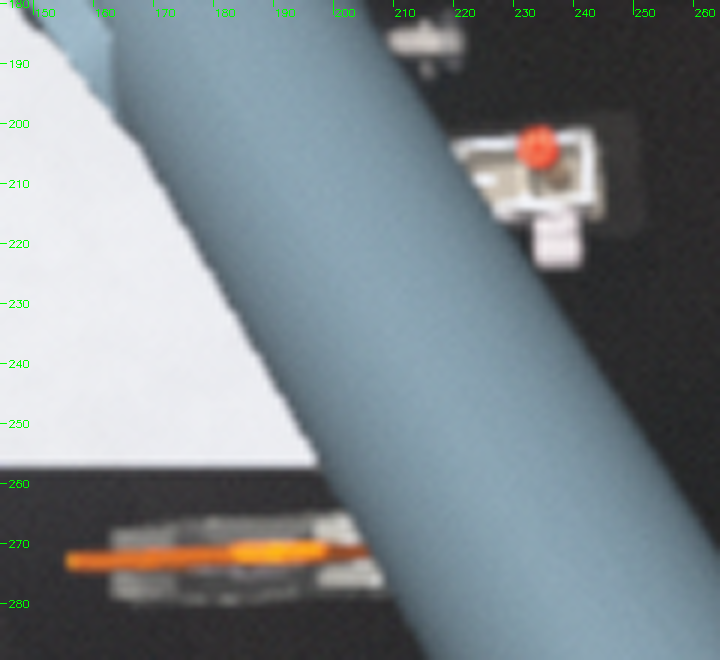

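```bash
python3 -m crank '[{"dx":-6,"dy":-3.4,"dz":0,"wx":0,"wy":0,"wz":-29,"hand":5},{"dx":-6,"dy":-3.4,"dz":0,"wx":0,"wy":0,"wz":-29,"hand":5},{"dx":-6,"dy":-3.4,"dz":0,"wx":0,"wy":0,"wz":-29,"hand":5},{"dx":-6,"dy":-3.4,"dz":0,"wx":0,"wy":0,"wz":-29,"hand":5},{"dx":-12,"dy":-6.8,"dz":0,"wx":0,"wy":0,"wz":-58,"hand":5},{"dx":-12,"dy":-6.8,"dz":0,"wx":0,"wy":0,"wz":-58,"hand":5},{"dx":-12,"dy":-6.8,"dz":0,"wx":0,"wy":0,"wz":-58,"hand":5},{"dx":-12,"dy":-6.8,"dz":0,"wx":0,"wy":0,"wz":-58,"hand":5},{"dx":-18.8,"dy":-10.4,"dz":0,"wx":0,"wy":0,"wz":-87,"hand":5},{"dx":-18.8,"dy":-10.4,"dz":0,"wx":0,"wy":0,"wz":-87,"hand":5},{"dx":-18.8,"dy":-10.4,"dz":0,"wx":0,"wy":0,"wz":-87,"hand":5},{"dx":-18.8,"dy":-10.4,"dz":0,"wx":0,"wy":0,"wz":-87,"hand":5},{"dx":-18.8,"dy":-10.4,"dz":0,"wx":0,"wy":0,"wz":-87,"hand":5},{"dx":-18.8,"dy":-10.4,"dz":0,"wx":0,"wy":0,"wz":-87,"hand":5},{"dx":-18.8,"dy":-10.4,"dz":0,"wx":0,"wy":0,"wz":-87,"hand":5}]'
python3 - <<'E'
from ov import *
s=avg(4); go(.4207,.305,.116,91.4,s)
a=snapshot("side"); crop(a,150,90,250,220,6,"s17");print(get_state()["qpos"].round(1))
E
```

```text
time: 18.43
tcp_pos: [0.4199, 0.3041, 0.2522]
ee_rot: [-179.9, -0.0, 91.1]
ft_force: [0.2, -0.4, 0.1]
gripper_width: 0.0499
avg tcp [0.42   0.3044 0.2525] sd [0.     0.0001 0.0002] rot [-1.7991e+02 -5.0000e-02  9.1180e+01] ft [ 0.01  0.4  -0.17] w 0.0501 t 18.6333
d cm [ 0.05  0.09 13.65] w [-0.09 -0.05 -0.22] rows>= 3.3
[ 10.1  13.4 -56.4 106.   12.1  67.  -49.1]
```

View pics/s17.png

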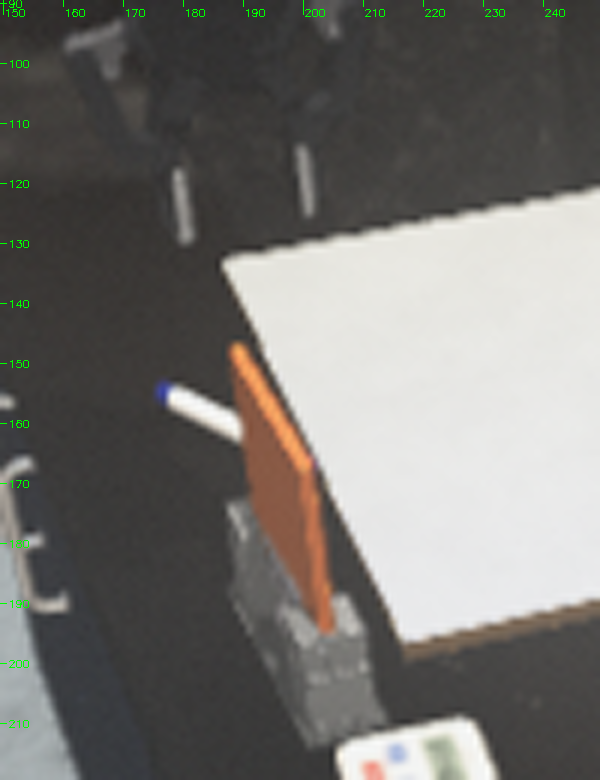

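```bash
python3 -m crank '[{"dx":0,"dy":0.1,"dz":3,"wx":0,"wy":0,"wz":-0.2,"hand":5},{"dx":0,"dy":0.1,"dz":6,"wx":0,"wy":0,"wz":-0.2,"hand":5},{"dx":0,"dy":0.1,"dz":9,"wx":0,"wy":0,"wz":-0.2,"hand":5},{"dx":0,"dy":0.1,"dz":11,"wx":0,"wy":0,"wz":-0.2,"hand":5},{"dx":0,"dy":0.1,"dz":12.6,"wx":0,"wy":0,"wz":-0.2,"hand":5},{"dx":0,"dy":0.1,"dz":13.6,"wx":0,"wy":0,"wz":-0.2,"hand":5},{"dx":0,"dy":0.1,"dz":13.6,"wx":0,"wy":0,"wz":-0.2,"hand":5},{"dx":0,"dy":0.1,"dz":13.6,"wx":0,"wy":0,"wz":-0.2,"hand":5}]'
python3 - <<'E'
from ov import *
s=avg(4); go(.4207,.305,.116,91.4,s)
a=snapshot("side"); crop(a,160,110,240,220,7,"s18")
E
```

```text
time: 19.35
tcp_pos: [0.4208, 0.305, 0.1169]
ee_rot: [-179.9, -0.1, 91.4]
ft_force: [0.5, 0.3, 0.3]
gripper_width: 0.05
avg tcp [0.4217 0.3056 0.1181] sd [0.0002 0.0001 0.0002] rot [ 1.7994e+02 -1.3000e-01  9.1440e+01] ft [-0.08  0.23 -0.11] w 0.05 t 19.55
d cm [-0.06 -0.1   0.21] w [ 0.06 -0.13  0.04] rows>= 0.1
```

View pics/s18.png

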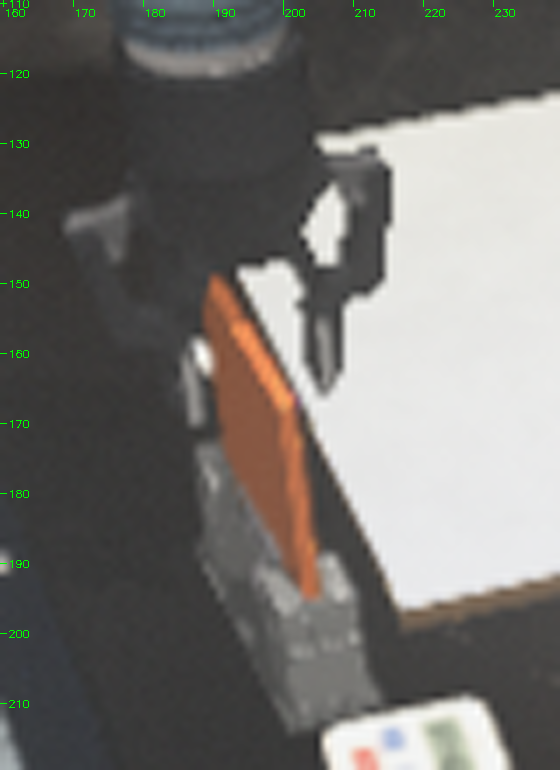

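```bash
python3 -m crank '[{"dx":0,"dy":-0.1,"dz":0.2,"wx":0,"wy":0,"wz":0,"hand":4},{"dx":0,"dy":-0.1,"dz":0.2,"wx":0,"wy":0,"wz":0,"hand":3},{"dx":0,"dy":-0.1,"dz":0.2,"wx":0,"wy":0,"wz":0,"hand":2},{"dx":0,"dy":-0.1,"dz":0.2,"wx":0,"wy":0,"wz":0,"hand":1.5},{"dx":0,"dy":-0.1,"dz":0.2,"wx":0,"wy":0,"wz":0,"hand":1.2},{"dx":0,"dy":-0.1,"dz":0.2,"wx":0,"wy":0,"wz":0,"hand":0.9},{"dx":0,"dy":-0.1,"dz":0.2,"wx":0,"wy":0,"wz":0,"hand":0.3},{"dx":0,"dy":-0.1,"dz":0.2,"wx":0,"wy":0,"wz":0,"hand":0},{"dx":0,"dy":-0.1,"dz":0.2,"wx":0,"wy":0,"wz":0,"hand":0},{"dx":0,"dy":-0.1,"dz":0.2,"wx":0,"wy":0,"wz":0,"hand":0},{"dx":0,"dy":-0.1,"dz":0.2,"wx":0,"wy":0,"wz":0,"hand":0}]'
python3 - <<'E'
from ov import *
s=avg(8)
a=snapshot("side"); crop(a,160,110,240,220,7,"s19");b=snapshot("top");crop(b,145,230,225,290,9,"t19")
E
```

```text
time: 20.52
tcp_pos: [0.4204, 0.3054, 0.1161]
ee_rot: [179.9, -0.1, 91.4]
ft_force: [-1.2, -0.1, 2.5]
gripper_width: 0.0071
avg tcp [0.4205 0.3054 0.1161] sd [0. 0. 0.] rot [ 1.7994e+02 -1.0000e-01  9.1440e+01] ft [-1.58 -1.09  3.01] w 0.0072 t 20.9167
```

View pics/s19.png

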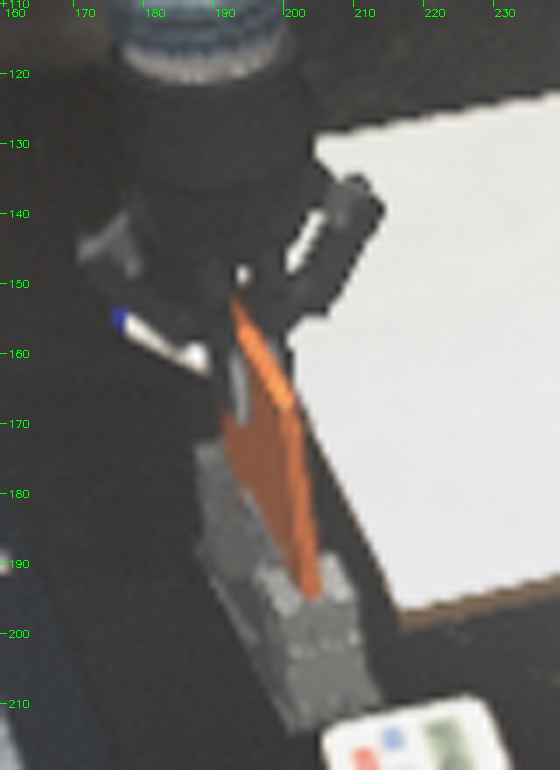

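View pics/t19.png

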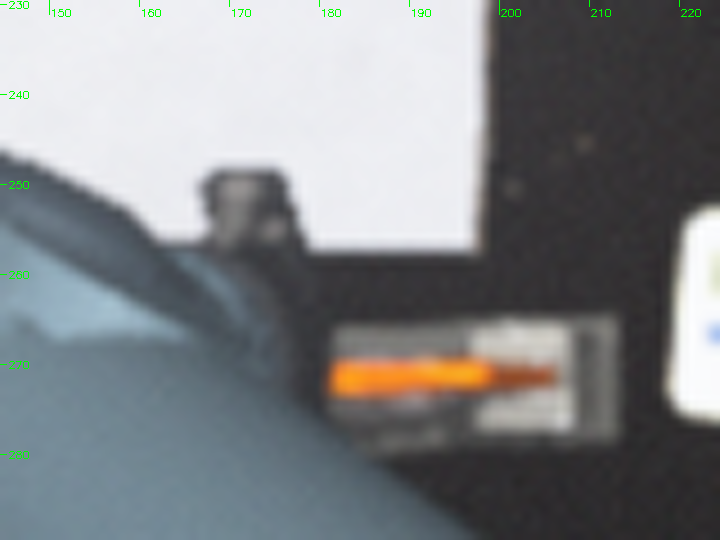

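```bash
python3 -m crank '[{"dx":0,"dy":0,"dz":-0.7,"wx":0,"wy":0,"wz":0,"hand":0},{"dx":0,"dy":0,"dz":-1.4,"wx":0,"wy":0,"wz":0,"hand":0},{"dx":0,"dy":0,"dz":-2.1,"wx":0,"wy":0,"wz":0,"hand":0},{"dx":0,"dy":0,"dz":-2.8,"wx":0,"wy":0,"wz":0,"hand":0},{"dx":0,"dy":0,"dz":-3.5,"wx":0,"wy":0,"wz":0,"hand":0},{"dx":0,"dy":0,"dz":-5,"wx":0,"wy":0,"wz":0,"hand":0},{"dx":0,"dy":0,"dz":-7,"wx":0,"wy":0,"wz":0,"hand":0},{"dx":0,"dy":0,"dz":-9,"wx":0,"wy":0,"wz":0,"hand":0},{"dx":0,"dy":0,"dz":-10.5,"wx":0,"wy":0,"wz":0,"hand":0},{"dx":0,"dy":0,"dz":-10.5,"wx":0,"wy":0,"wz":0,"hand":0},{"dx":0,"dy":0,"dz":-10.5,"wx":0,"wy":0,"wz":0,"hand":0},{"dx":0,"dy":0,"dz":-10.5,"wx":0,"wy":0,"wz":0,"hand":0}]'
python3 - <<'E'
from ov import *
s=avg(8)
t=s["tcp_pos"]
W=[pose(t[0],t[1],t[2]-.0961,1.44,l) for l in flapW()]
a=snapshot("side"); draw(a,W,160,80,240,180,8,"o20");crop(a,160,80,240,180,8,"s20");b=snapshot("top");crop(b,130,240,220,300,8,"t20")
E
```

```text
time: 22.02
tcp_pos: [0.4201, 0.3046, 0.2205]
ee_rot: [180.0, -0.1, 91.4]
ft_force: [-1.1, 1.0, -0.7]
gripper_width: 0.0071
avg tcp [0.4199 0.3047 0.2201] sd [0.0002 0.0003 0.0003] rot [-1.7997e+02 -6.0000e-02  9.1440e+01] ft [-0.22  0.02 -1.19] w 0.0073 t 22.4167
```

View pics/s20.png

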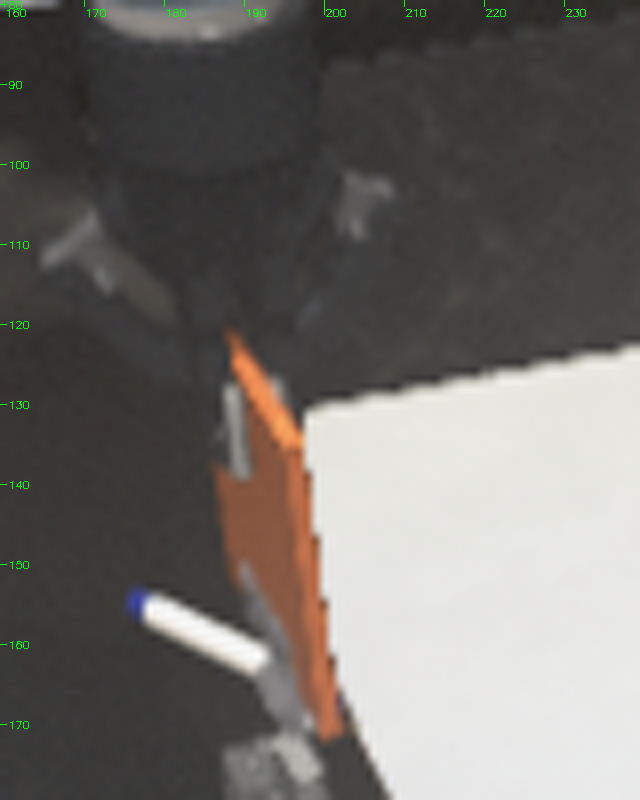

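View pics/o20.png

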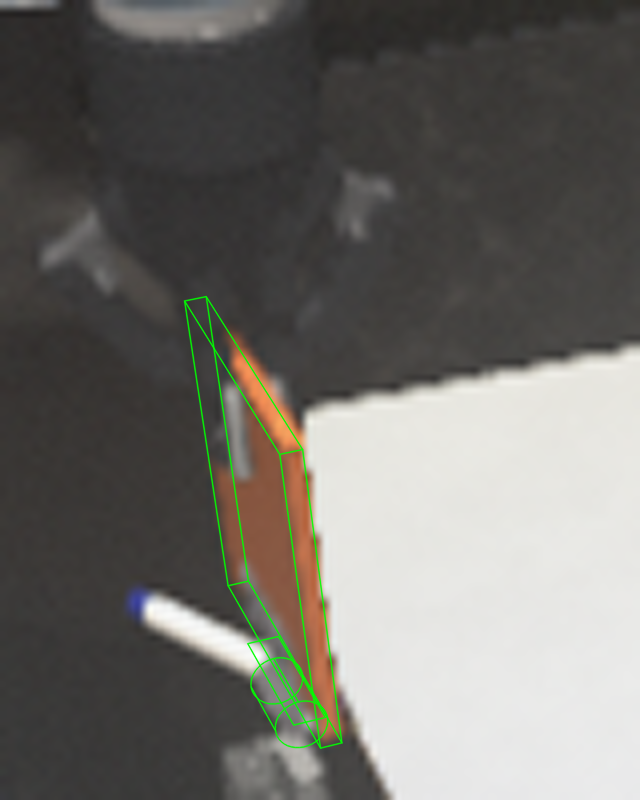

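View pics/t20.png

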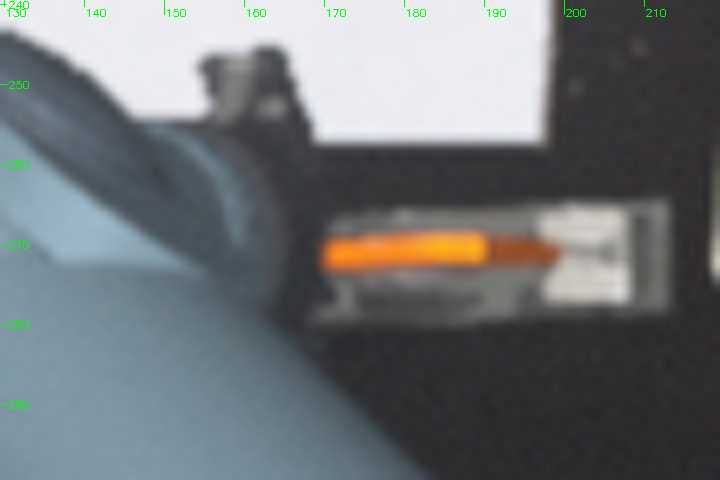

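```bash
python3 -c "
from h import *
s=avg(2); go(.575,.179,.22,94.3,s)"
```

```text
avg tcp [0.4204 0.3053 0.2211] sd [0. 0. 0.] rot [ 1.7995e+02 -1.1000e-01  9.1450e+01] ft [-0.21  0.   -0.72] w 0.0076 t 22.6167
d cm [-13.01  15.14   0.09] w [ 0.06 -0.11 -2.85] rows>= 4.8
```

```bash
python3 -m crank '[{"dx":-2,"dy":2.3,"dz":0,"wx":0,"wy":0,"wz":-0.5,"hand":0},{"dx":-4,"dy":4.6,"dz":0,"wx":0,"wy":0,"wz":-1,"hand":0},{"dx":-6,"dy":7,"dz":0,"wx":0,"wy":0,"wz":-1.5,"hand":0},{"dx":-8,"dy":9.3,"dz":0,"wx":0,"wy":0,"wz":-2,"hand":0},{"dx":-10,"dy":11.6,"dz":0,"wx":0,"wy":0,"wz":-2.4,"hand":0},{"dx":-12,"dy":14,"dz":0,"wx":0,"wy":0,"wz":-2.8,"hand":0},{"dx":-13,"dy":15.1,"dz":0,"wx":0,"wy":0,"wz":-2.8,"hand":0},{"dx":-13,"dy":15.1,"dz":0,"wx":0,"wy":0,"wz":-2.8,"hand":0},{"dx":-13,"dy":15.1,"dz":0,"wx":0,"wy":0,"wz":-2.8,"hand":0},{"dx":-13,"dy":15.1,"dz":0,"wx":0,"wy":0,"wz":-2.8,"hand":0},{"dx":-13,"dy":15.1,"dz":0,"wx":0,"wy":0,"wz":-2.8,"hand":0},{"dx":-13,"dy":15.1,"dz":0,"wx":0,"wy":0,"wz":-2.8,"hand":0}]'
python3 - <<'E'
from ov import *
s=avg(8)
t=s["tcp_pos"]
W=[pose(t[0],t[1],t[2]-.0961,s["ee_rot"][2]-90,l) for l in flapW()]
W+=[pose(.619,.182,0,4.3,l) for l in crateW()]
a=snapshot("side"); draw(a,W,225,105,305,220,7,"o21");crop(a,225,105,305,220,7,"s21");b=snapshot("top");crop(b,180,160,270,240,8,"t21"); draw(b,W,180,160,270,240,8,"ot21")
E
```

```text
time: 23.62
tcp_pos: [0.5732, 0.1811, 0.2212]
ee_rot: [179.9, -0.1, 94.5]
ft_force: [-0.4, -0.6, 0.4]
gripper_width: 0.0073
avg tcp [0.5741 0.1798 0.2211] sd [0.0004 0.0006 0.0001] rot [ 1.7993e+02 -1.0000e-01  9.4320e+01] ft [ 0.03  0.08 -1.  ] w 0.0073 t 24.0167
```

View pics/s21.png

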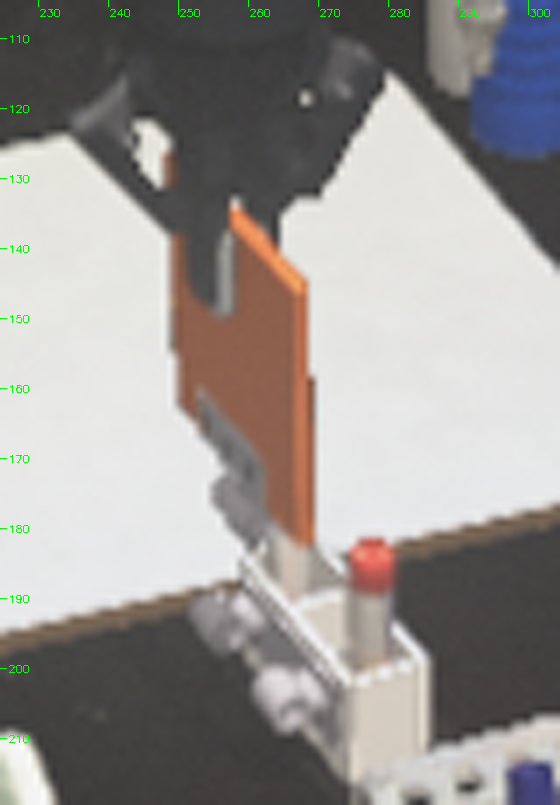

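View pics/o21.png

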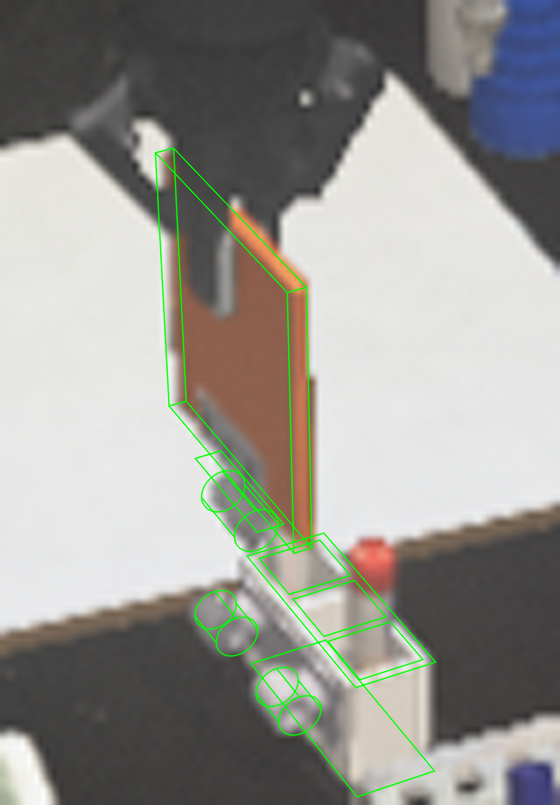

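View pics/ot21.png

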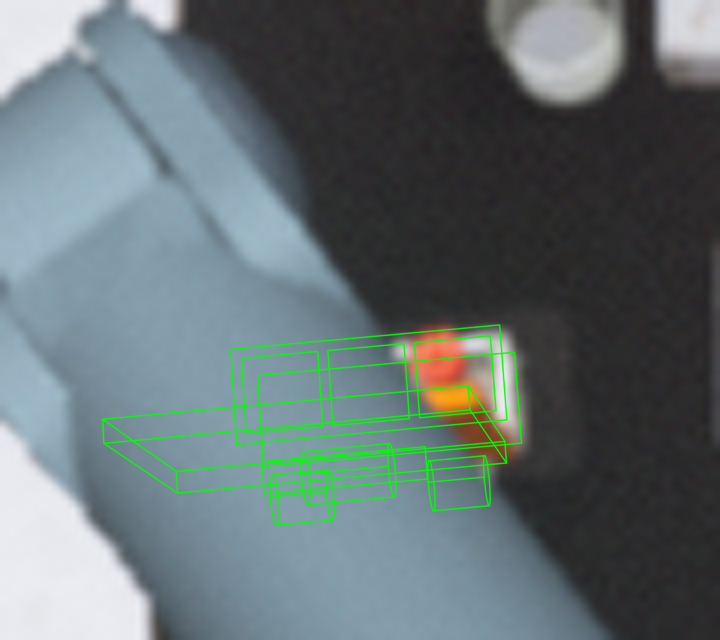

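Run:
```python
from ov import *
a=snapshot("side");crop(a,245,155,290,215,13,"s22");b=snapshot("top");crop(b,215,190,260,230,15,"t22")
```

View pics/s22.png

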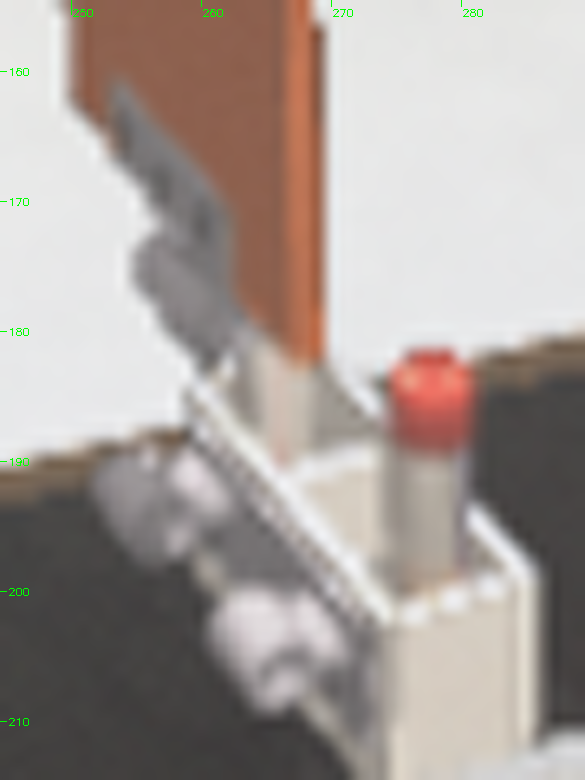

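View pics/t22.png

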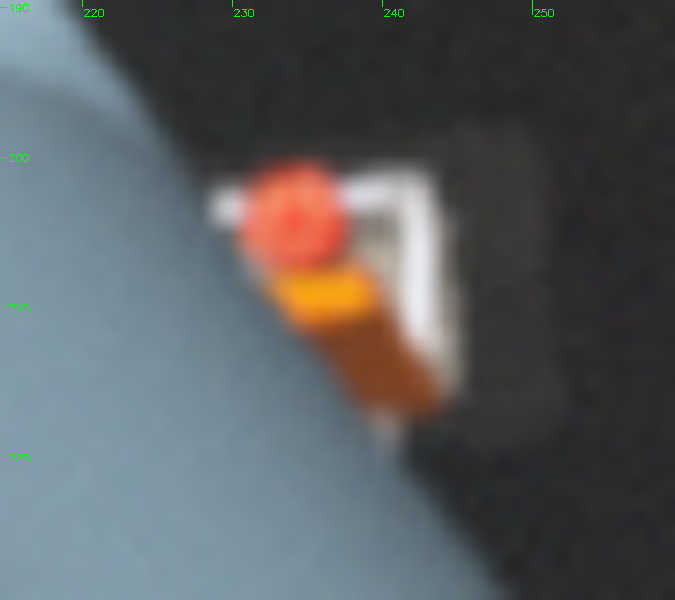

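```bash
python3 -c "
from h import *
s=avg(2); go(.577,.181,.168,94.3,s)"
```

```text
avg tcp [0.5747 0.179  0.221 ] sd [0. 0. 0.] rot [ 1.7994e+02 -1.1000e-01  9.4230e+01] ft [ 0.   -0.7  -0.89] w 0.0074 t 24.3167
d cm [0.17 0.24 5.3 ] w [ 0.06 -0.11 -0.07] rows>= 1.3
```

```bash
python3 -m crank '[{"dx":0.1,"dy":0.2,"dz":1,"wx":0,"wy":0,"wz":0,"hand":0},{"dx":0.2,"dy":0.2,"dz":2,"wx":0,"wy":0,"wz":0,"hand":0},{"dx":0.2,"dy":0.2,"dz":3,"wx":0,"wy":0,"wz":0,"hand":0},{"dx":0.2,"dy":0.2,"dz":4,"wx":0,"wy":0,"wz":0,"hand":0},{"dx":0.2,"dy":0.2,"dz":5,"wx":0,"wy":0,"wz":0,"hand":0},{"dx":0.2,"dy":0.2,"dz":5.3,"wx":0,"wy":0,"wz":0,"hand":0},{"dx":0.2,"dy":0.2,"dz":5.3,"wx":0,"wy":0,"wz":0,"hand":0},{"dx":0.2,"dy":0.2,"dz":5.3,"wx":0,"wy":0,"wz":0,"hand":0}]'
python3 - <<'E'
from ov import *
s=avg(6)
t=s["tcp_pos"]
a=snapshot("side")
W=[pose(t[0],t[1],t[2]-.0961,s["ee_rot"][2]-90,l) for l in flapW()]+[pose(.617,.182,0,4.3,l) for l in crateW()]
crop(a,245,160,290,215,14,"s23");draw(a,W,245,160,290,215,14,"o23")
b=snapshot("top");crop(b,200,190,260,240,12,"t23")
E
```

```text
time: 24.98
tcp_pos: [0.5765, 0.1813, 0.1676]
ee_rot: [180.0, -0.1, 94.2]
ft_force: [0.4, -0.6, -0.6]
gripper_width: 0.0072
avg tcp [0.577  0.1816 0.1686] sd [0.0001 0.0001 0.0002] rot [ 1.7987e+02 -1.3000e-01  9.4240e+01] ft [-0.06  0.07 -1.04] w 0.0073 t 25.2833
```

View pics/s23.png

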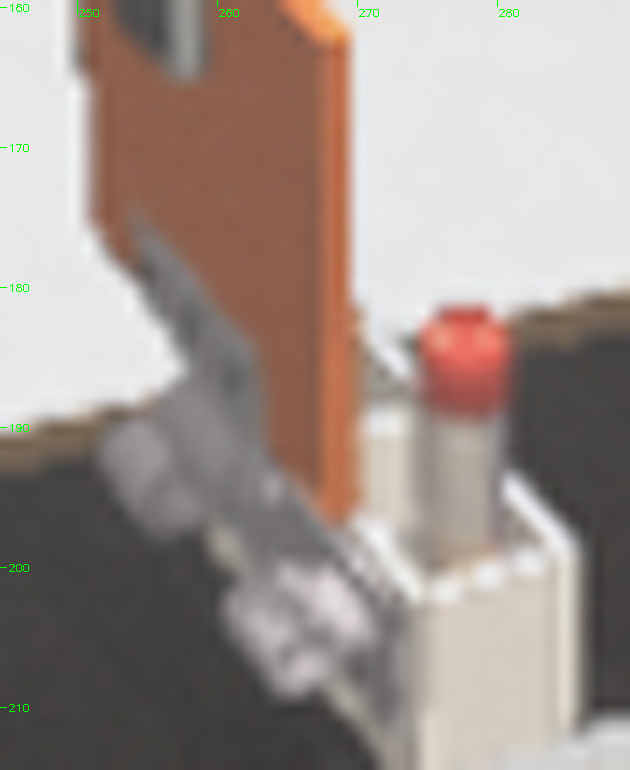

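View pics/o23.png

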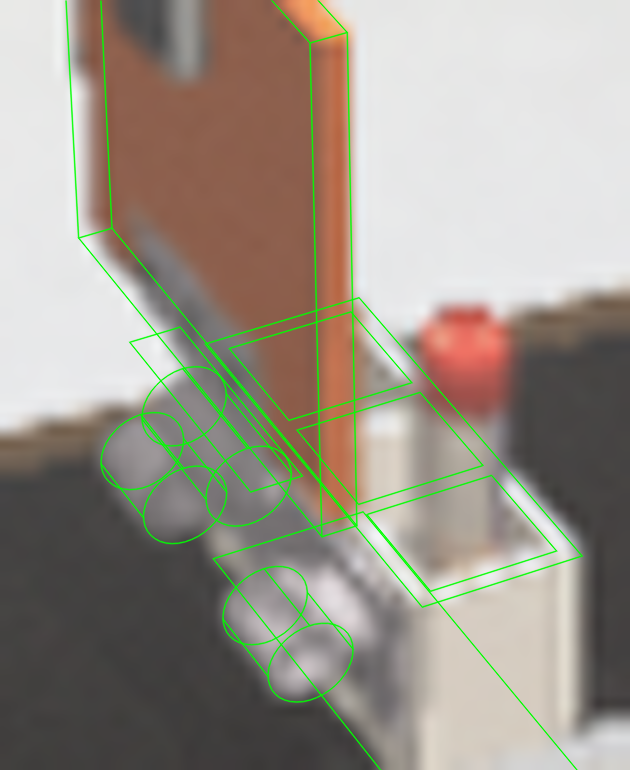

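View pics/t23.png

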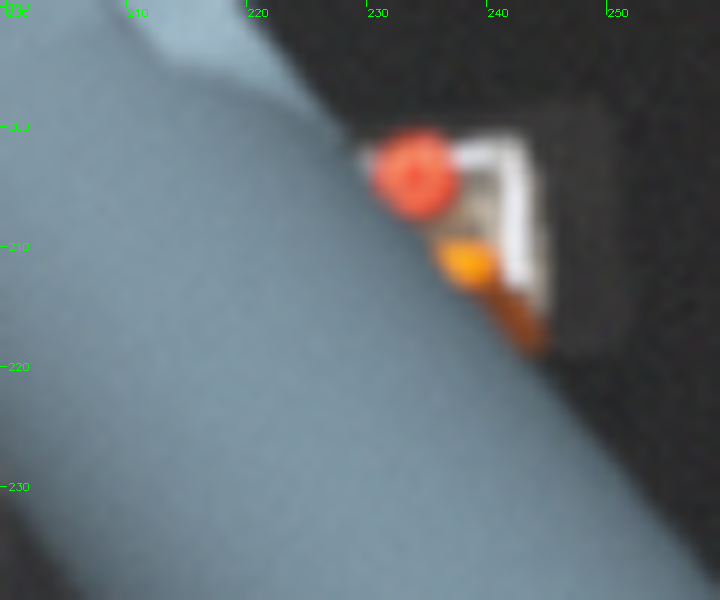

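Run:
```python
from ov import *
b=snapshot("top"); 
print("panel end obs", atz(b,241.1,211,.2105), "pred", pose(.577,.1816,0,4.24,[[-.004,-.06,0],[.004,-.06,0]]))
print("crate corner obs +x", atz(b,243.1,200.8,.06),"pred",pose(.617,.182,0,4.3,[[.019,-.053,0],[-.019,-.053,0]]))
print("t0 cap",atz(b,234.0,203.7,.108))
print("panel low obs",atz(b,244.5,218,.2105-.12))
```

```text
panel end obs [0.5822935  0.11746431 0.2105    ] pred [[0.57744701 0.12146848 0.        ]
 [0.58542512 0.12205995 0.        ]]
crate corner obs +x [0.63947516 0.12678839 0.06      ] pred [[0.63992039 0.13057378 0.        ]
 [0.60202735 0.12772459 0.        ]]
t0 cap [0.62187713 0.14955348 0.108     ]
panel low obs [0.5802436  0.11952656 0.0905    ]
```

```bash
python3 -c "
from h import *
s=avg(2); go(.576,.1795,.1411,94.3,s)"
```

```text
avg tcp [0.5766 0.1813 0.1682] sd [0. 0. 0.] rot [ 1.7992e+02 -1.0000e-01  9.4230e+01] ft [-0.13 -0.36 -0.63] w 0.0075 t 25.5333
d cm [-0.18 -0.08  2.7 ] w [ 0.08 -0.1  -0.07] rows>= 0.7
```

```bash
python3 -m crank '[{"dx":-0.2,"dy":-0.1,"dz":0.2,"wx":0,"wy":0,"wz":0,"hand":0},{"dx":-0.2,"dy":-0.1,"dz":0.5,"wx":0,"wy":0,"wz":0,"hand":0},{"dx":-0.2,"dy":-0.1,"dz":0.8,"wx":0,"wy":0,"wz":0,"hand":0},{"dx":-0.2,"dy":-0.1,"dz":1.1,"wx":0,"wy":0,"wz":0,"hand":0},{"dx":-0.2,"dy":-0.1,"dz":1.4,"wx":0,"wy":0,"wz":0,"hand":0},{"dx":-0.2,"dy":-0.1,"dz":1.4,"wx":0,"wy":0,"wz":0,"hand":0},{"dx":-0.2,"dy":-0.1,"dz":1.4,"wx":0,"wy":0,"wz":0,"hand":0}]'
python3 - <<'E'
from ov import *
s=avg(6)
t=s["tcp_pos"]
a=snapshot("side")
crop(a,245,160,290,215,14,"s24")
E
```

```text
time: 26.12
tcp_pos: [0.5755, 0.1792, 0.1536]
ee_rot: [180.0, -0.1, 94.2]
ft_force: [0.7, 0.3, -1.5]
gripper_width: 0.0074
avg tcp [0.5759 0.1794 0.1542] sd [0.0001 0.     0.0001] rot [ 1.7991e+02 -1.1000e-01  9.4240e+01] ft [ 0.06  0.15 -1.14] w 0.0074 t 26.4167
```

View pics/s24.png

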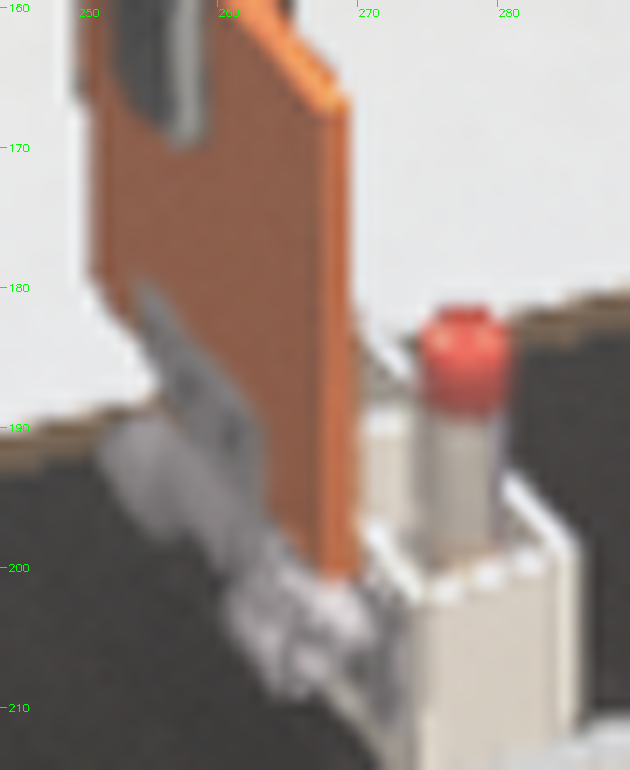

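```bash
python3 -m crank '[{"dx":0,"dy":0,"dz":0.2,"wx":0,"wy":0,"wz":0,"hand":0},{"dx":0,"dy":0,"dz":0.4,"wx":0,"wy":0,"wz":0,"hand":0},{"dx":0,"dy":0,"dz":0.6,"wx":0,"wy":0,"wz":0,"hand":0},{"dx":0,"dy":0,"dz":0.6,"wx":0,"wy":0,"wz":0,"hand":0}]'
python3 -c "
from h import *
avg(3)"
python3 -m crank '[{"dx":0,"dy":0,"dz":0.2,"wx":0,"wy":0,"wz":0,"hand":0},{"dx":0,"dy":0,"dz":0.4,"wx":0,"wy":0,"wz":0,"hand":0},{"dx":0,"dy":0,"dz":0.7,"wx":0,"wy":0,"wz":0,"hand":0},{"dx":0,"dy":0,"dz":0.7,"wx":0,"wy":0,"wz":0,"hand":0},{"dx":0,"dy":0,"dz":0.7,"wx":0,"wy":0,"wz":0,"hand":0}]'
python3 - <<'E'
from ov import *
s=avg(6)
t=s["tcp_pos"]
a=snapshot("side")
crop(a,245,160,290,215,14,"s25")
W=[pose(t[0],t[1],t[2]-.0961,s["ee_rot"][2]-90,l) for l in flapW()]+[pose(.617,.182,0,4.3,l) for l in crateW()]
draw(a,W,245,160,290,215,14,"o25")
E
```

```text
time: 26.8
tcp_pos: [0.5755, 0.1791, 0.1476]
ee_rot: [180.0, -0.1, 94.2]
ft_force: [0.1, 0.3, -1.5]
gripper_width: 0.007
avg tcp [0.5757 0.1792 0.148 ] sd [0.0001 0.0001 0.0002] rot [ 1.7994e+02 -1.0000e-01  9.4230e+01] ft [ 0.05  0.13 -1.64] w 0.0072 t 26.95
time: 27.37
tcp_pos: [0.5756, 0.1792, 0.1407]
ee_rot: [180.0, -0.1, 94.2]
ft_force: [0.0, 0.2, -0.5]
gripper_width: 0.0075
avg tcp [0.5759 0.1794 0.1412] sd [0.0001 0.     0.0001] rot [ 1.7992e+02 -1.1000e-01  9.4240e+01] ft [-0.11  0.01 -1.65] w 0.0073 t 27.6667
```

View pics/s25.png

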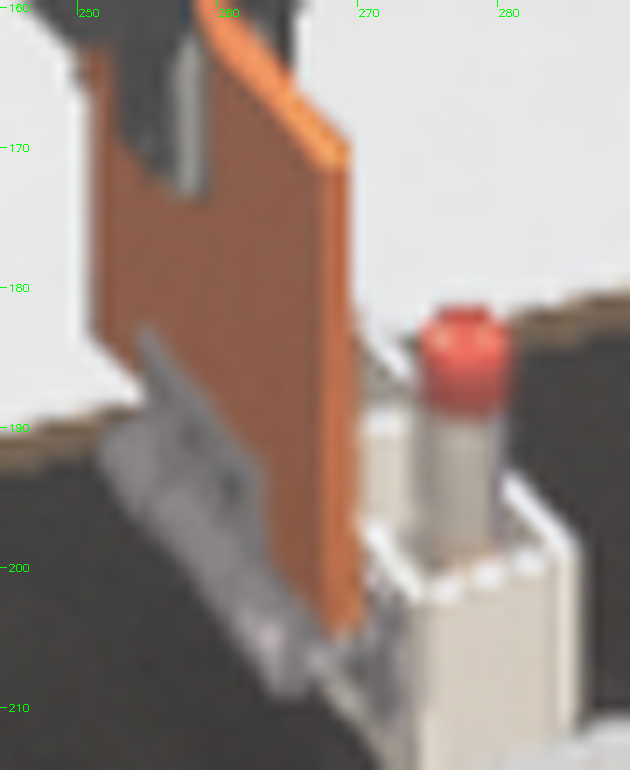

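View pics/o25.png

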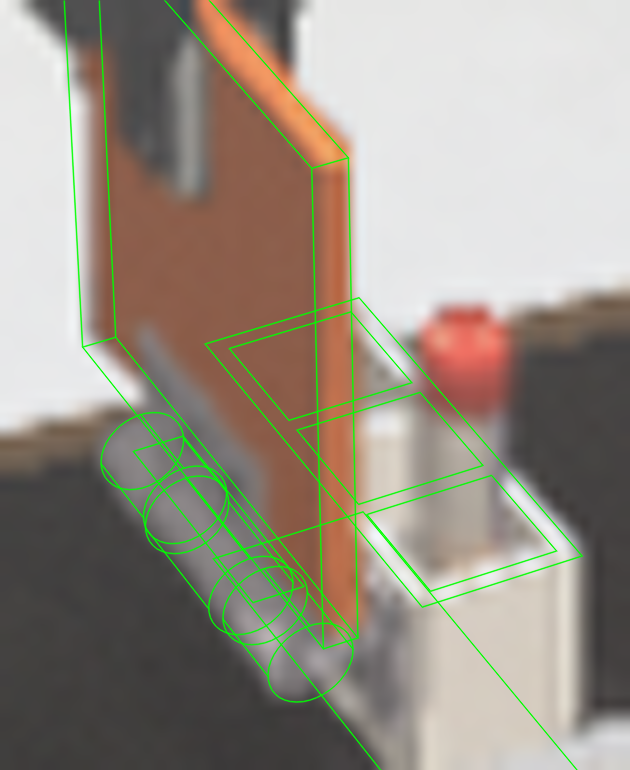

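Run:
```python
from ov import *
a=snapshot("side"); a["color"]=cv2.imread("pics/side0.png")
W=[pose(.4205,.3054,.02,1.44,l) for l in flapW()]
draw(a,W,170,140,225,220,9,"o26")
W=[pose(.4205,.3024,.02,1.44,l) for l in flapW()]
draw(a,W,170,140,225,220,9,"o26b")
```

```text
(no output)
```

View pics/o26.png

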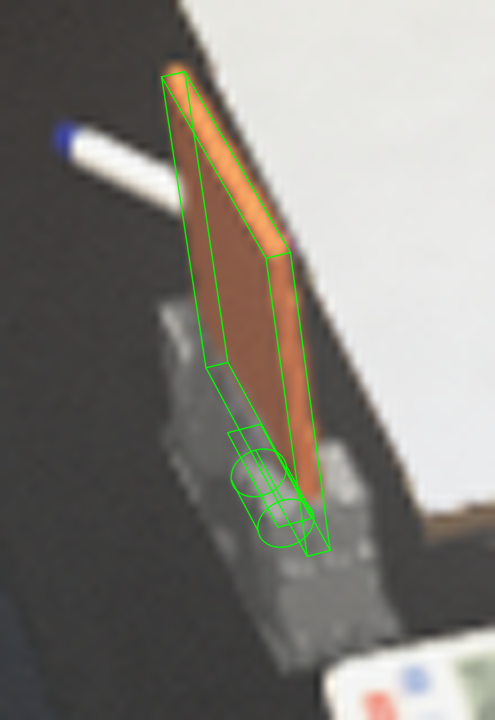

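View pics/o26b.png

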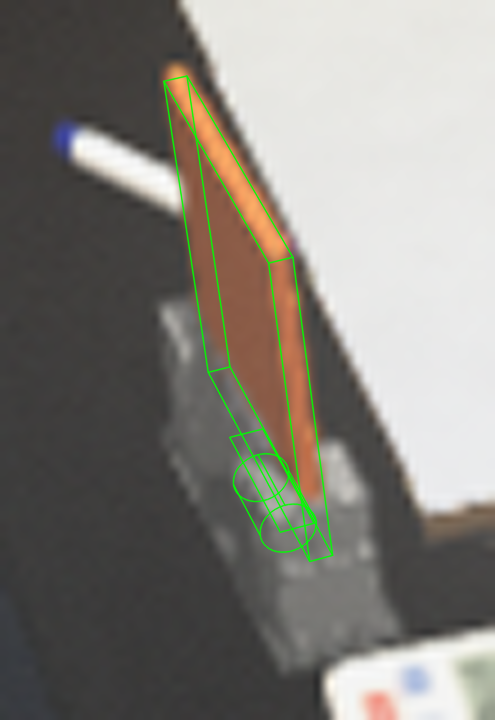

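```bash
python3 -m crank '[{"dx":-0.1,"dy":0,"dz":0,"wx":0,"wy":0,"wz":0,"hand":0},{"dx":-0.2,"dy":0,"dz":0,"wx":0,"wy":0,"wz":0,"hand":0},{"dx":-0.2,"dy":0,"dz":0,"wx":0,"wy":0,"wz":0,"hand":0},{"dx":-0.2,"dy":0,"dz":0,"wx":0,"wy":0,"wz":0,"hand":0}]'
python3 -c "
from h import *
avg(5)"
python3 -m crank '[{"dx":-0.1,"dy":0,"dz":0,"wx":0,"wy":0,"wz":0,"hand":0},{"dx":-0.1,"dy":0,"dz":0,"wx":0,"wy":0,"wz":0,"hand":0},{"dx":-0.1,"dy":0,"dz":0,"wx":0,"wy":0,"wz":0,"hand":0}]'
python3 -c "
from h import *
avg(5)"
```

```text
time: 28.1
tcp_pos: [0.5761, 0.1771, 0.1413]
ee_rot: [179.9, -0.1, 94.2]
ft_force: [-0.2, -1.1, -1.0]
gripper_width: 0.0074
avg tcp [0.5761 0.1773 0.1413] sd [0.     0.0001 0.    ] rot [ 1.7991e+02 -1.1000e-01  9.4230e+01] ft [ 0.38  0.07 -1.  ] w 0.0074 t 28.35
time: 28.6
tcp_pos: [0.5762, 0.1763, 0.1413]
ee_rot: [179.9, -0.1, 94.2]
ft_force: [0.2, -0.2, -0.5]
gripper_width: 0.0072
avg tcp [0.5761 0.1764 0.1413] sd [0. 0. 0.] rot [ 1.7991e+02 -1.1000e-01  9.4240e+01] ft [ 0.2  -0.1  -1.37] w 0.0075 t 28.85
```

Still free at y = 0.1764, so I'll keep probing in 1 mm steps.

```bash
python3 -m crank '[{"dx":-0.1,"dy":0,"dz":0,"wx":0,"wy":0,"wz":0,"hand":0},{"dx":-0.1,"dy":0,"dz":0,"wx":0,"wy":0,"wz":0,"hand":0},{"dx":-0.1,"dy":0,"dz":0,"wx":0,"wy":0,"wz":0,"hand":0}]'
python3 -c "
from h import *
avg(4)"
python3 -m crank '[{"dx":-0.1,"dy":0,"dz":0,"wx":0,"wy":0,"wz":0,"hand":0},{"dx":-0.1,"dy":0,"dz":0,"wx":0,"wy":0,"wz":0,"hand":0},{"dx":-0.1,"dy":0,"dz":0,"wx":0,"wy":0,"wz":0,"hand":0}]'
python3 -c "
from h import *
avg(4)"
```

```text
time: 29.1
tcp_pos: [0.5762, 0.1754, 0.1412]
ee_rot: [179.9, -0.1, 94.2]
ft_force: [0.3, -0.7, -0.8]
gripper_width: 0.0073
avg tcp [0.5762 0.1755 0.1413] sd [0. 0. 0.] rot [ 1.7991e+02 -1.2000e-01  9.4240e+01] ft [-0.68 -0.02 -1.09] w 0.0074 t 29.3
time: 29.55
tcp_pos: [0.5762, 0.1751, 0.1413]
ee_rot: [179.9, -0.2, 94.3]
ft_force: [-1.1, 1.3, -1.5]
gripper_width: 0.0073
avg tcp [0.5762 0.1751 0.1413] sd [0. 0. 0.] rot [ 1.799e+02 -1.700e-01  9.426e+01] ft [-0.2   1.25 -1.44] w 0.0073 t 29.75
```

```bash
python3 -m crank '[{"dx":0.3,"dy":0,"dz":0,"wx":0,"wy":0,"wz":0,"hand":0},{"dx":0.6,"dy":0,"dz":0,"wx":0,"wy":0,"wz":0,"hand":0},{"dx":0.7,"dy":0,"dz":0,"wx":0,"wy":0,"wz":0,"hand":0},{"dx":0.7,"dy":0,"dz":0,"wx":0,"wy":0,"wz":0,"hand":0}]'
python3 -c "
from h import *
avg(4)"
python3 -m crank '[{"dx":0.1,"dy":0,"dz":0,"wx":0,"wy":0,"wz":0,"hand":0},{"dx":0.1,"dy":0,"dz":0,"wx":0,"wy":0,"wz":0,"hand":0},{"dx":0.1,"dy":0,"dz":0,"wx":0,"wy":0,"wz":0,"hand":0}]'
python3 -c "
from h import *
avg(4)"
python3 -m crank '[{"dx":0.1,"dy":0,"dz":0,"wx":0,"wy":0,"wz":0,"hand":0},{"dx":0.1,"dy":0,"dz":0,"wx":0,"wy":0,"wz":0,"hand":0},{"dx":0.1,"dy":0,"dz":0,"wx":0,"wy":0,"wz":0,"hand":0}]'
python3 -c "
from h import *
avg(4)"
```

```text
time: 30.08
tcp_pos: [0.5756, 0.1822, 0.1414]
ee_rot: [179.9, -0.1, 94.3]
ft_force: [-0.0, -0.1, -0.8]
gripper_width: 0.0073
avg tcp [0.5757 0.1818 0.1413] sd [0.     0.0001 0.    ] rot [ 1.799e+02 -1.300e-01  9.426e+01] ft [ 0.43 -0.11 -1.3 ] w 0.0074 t 30.2833
time: 30.53
tcp_pos: [0.5757, 0.1827, 0.1413]
ee_rot: [179.9, -0.1, 94.2]
ft_force: [-0.0, 0.5, -0.8]
gripper_width: 0.0074
avg tcp [0.5757 0.1826 0.1413] sd [0. 0. 0.] rot [ 1.7991e+02 -1.3000e-01  9.4240e+01] ft [ 0.47 -0.04 -0.92] w 0.0072 t 30.7333
time: 30.98
tcp_pos: [0.5756, 0.1835, 0.1413]
ee_rot: [179.9, -0.1, 94.2]
ft_force: [-0.2, -0.0, -0.9]
gripper_width: 0.0073
avg tcp [0.5756 0.1834 0.1413] sd [0. 0. 0.] rot [ 1.799e+02 -1.200e-01  9.424e+01] ft [ 0.25 -0.92 -1.35] w 0.0073 t 31.1833
```

```bash
python3 -m crank '[{"dx":-0.2,"dy":0,"dz":0,"wx":0,"wy":0,"wz":0,"hand":0},{"dx":-0.42,"dy":0.2,"dz":0,"wx":0,"wy":0,"wz":0,"hand":0},{"dx":-0.42,"dy":0.4,"dz":0,"wx":0,"wy":0,"wz":0,"hand":0},{"dx":-0.42,"dy":0.5,"dz":0,"wx":0,"wy":0,"wz":0,"hand":0},{"dx":-0.42,"dy":0.5,"dz":0,"wx":0,"wy":0,"wz":0,"hand":0}]'
python3 -c "
from h import *
avg(4)"
python3 -m crank '[{"dx":0,"dy":0.1,"dz":0,"wx":0,"wy":0,"wz":0,"hand":0},{"dx":0,"dy":0.1,"dz":0,"wx":0,"wy":0,"wz":0,"hand":0},{"dx":0,"dy":0.1,"dz":0,"wx":0,"wy":0,"wz":0,"hand":0}]'
python3 -c "
from h import *
avg(4)"
python3 -m crank '[{"dx":0,"dy":0.1,"dz":0,"wx":0,"wy":0,"wz":0,"hand":0},{"dx":0,"dy":0.1,"dz":0,"wx":0,"wy":0,"wz":0,"hand":0},{"dx":0,"dy":0.1,"dz":0,"wx":0,"wy":0,"wz":0,"hand":0}]'
python3 -c "
from h import *
avg(4)"
```

```text
time: 31.6
tcp_pos: [0.5814, 0.1796, 0.1413]
ee_rot: [179.9, -0.1, 94.2]
ft_force: [-0.1, -0.5, -1.2]
gripper_width: 0.0076
avg tcp [0.5809 0.1798 0.1413] sd [0.0001 0.     0.    ] rot [ 1.7991e+02 -1.4000e-01  9.4240e+01] ft [ 0.33 -0.32 -1.32] w 0.0072 t 31.8
time: 32.05
tcp_pos: [0.5818, 0.18, 0.1413]
ee_rot: [179.9, -0.1, 94.3]
ft_force: [0.3, -0.7, -0.9]
gripper_width: 0.0072
avg tcp [0.5818 0.1799 0.1413] sd [0. 0. 0.] rot [ 1.7991e+02 -1.3000e-01  9.4250e+01] ft [-0.01  0.16 -0.88] w 0.0072 t 32.25
time: 32.5
tcp_pos: [0.5828, 0.18, 0.1412]
ee_rot: [179.9, -0.1, 94.2]
ft_force: [-0.4, 0.7, -0.5]
gripper_width: 0.0071
avg tcp [0.5828 0.18   0.1413] sd [0. 0. 0.] rot [ 1.7991e+02 -1.3000e-01  9.4250e+01] ft [ 0.18  0.   -0.81] w 0.0072 t 32.7
```

```bash
python3 -m crank '[{"dx":0,"dy":0.1,"dz":0,"wx":0,"wy":0,"wz":0,"hand":0},{"dx":0,"dy":0.1,"dz":0,"wx":0,"wy":0,"wz":0,"hand":0},{"dx":0,"dy":0.1,"dz":0,"wx":0,"wy":0,"wz":0,"hand":0}]'
python3 -c "
from h import *
avg(4)"
python3 -m crank '[{"dx":0,"dy":0.1,"dz":0,"wx":0,"wy":0,"wz":0,"hand":0},{"dx":0,"dy":0.1,"dz":0,"wx":0,"wy":0,"wz":0,"hand":0},{"dx":0,"dy":0.1,"dz":0,"wx":0,"wy":0,"wz":0,"hand":0}]'
python3 -c "
from h import *
s=avg(4)
a=snapshot('side'); crop(a,245,160,290,215,14,'s27')"
```

```text
time: 32.95
tcp_pos: [0.5832, 0.1801, 0.1411]
ee_rot: [180.0, -0.1, 94.3]
ft_force: [-1.9, 0.6, -0.7]
gripper_width: 0.0071
avg tcp [0.5832 0.18   0.1411] sd [0. 0. 0.] rot [ 1.7998e+02 -1.1000e-01  9.4260e+01] ft [-1.64 -0.27 -0.12] w 0.0074 t 33.15
time: 33.4
tcp_pos: [0.5835, 0.1801, 0.1409]
ee_rot: [-179.9, -0.1, 94.3]
ft_force: [-2.0, -0.4, 0.6]
gripper_width: 0.0073
avg tcp [0.5836 0.1801 0.1409] sd [0. 0. 0.] rot [-1.7994e+02 -1.0000e-01  9.4270e+01] ft [-3.37 -0.29  0.27] w 0.0072 t 33.6
```

View pics/s27.png

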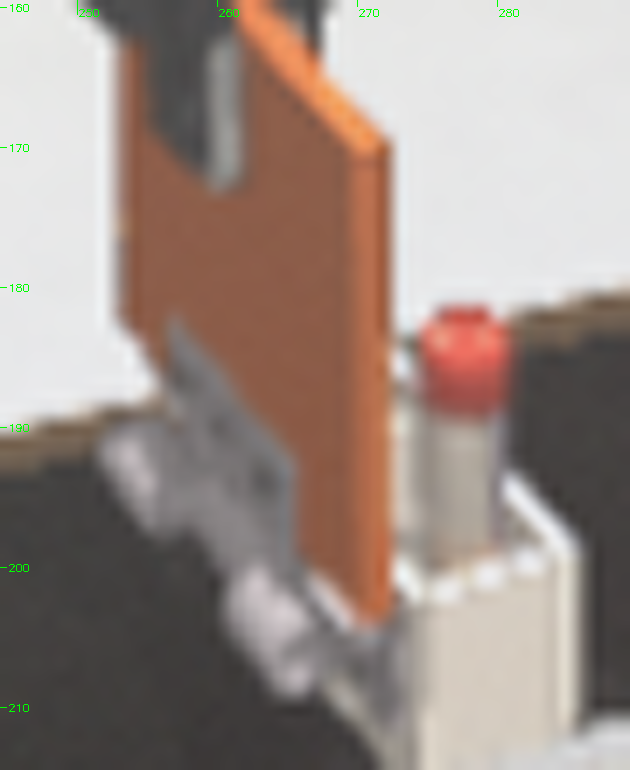

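```bash
python3 -m crank '[{"dx":0,"dy":-0.3,"dz":-0.02,"wx":0,"wy":0,"wz":0,"hand":0},{"dx":-0.04,"dy":-0.6,"dz":-0.02,"wx":0,"wy":0,"wz":0,"hand":0},{"dx":-0.04,"dy":-0.86,"dz":-0.02,"wx":0,"wy":0,"wz":0,"hand":0},{"dx":-0.04,"dy":-0.86,"dz":-0.02,"wx":0,"wy":0,"wz":0,"hand":0},{"dx":-0.04,"dy":-0.86,"dz":-0.02,"wx":0,"wy":0,"wz":0,"hand":0},{"dx":-0.04,"dy":-0.86,"dz":-0.02,"wx":0,"wy":0,"wz":0,"hand":0}]'
python3 - <<'E'
from ov import *
s=avg(8)
go(.575,.1791,.1411,94.3,s)
a=snapshot("side")
crop(a,245,175,280,215,18,"s28")
E
```

```text
time: 34.15
tcp_pos: [0.5756, 0.179, 0.1414]
ee_rot: [180.0, -0.1, 94.3]
ft_force: [-0.8, 0.2, -1.5]
gripper_width: 0.0071
avg tcp [0.5753 0.1791 0.1412] sd [0.0001 0.     0.0001] rot [-1.7997e+02 -1.1000e-01  9.4260e+01] ft [ 0.18 -0.01 -1.32] w 0.0073 t 34.55
d cm [ 0.01 -0.03  0.01] w [-0.03 -0.11 -0.04] rows>= 0.0
```

View pics/s28.png

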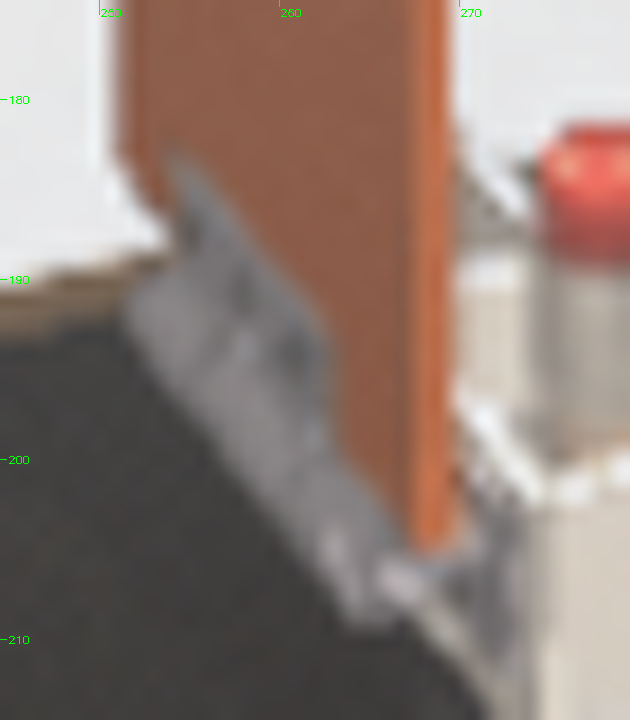

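```bash
python3 -m crank '[{"dx":0,"dy":-0.03,"dz":0.01,"wx":0,"wy":0,"wz":0,"hand":0},{"dx":0,"dy":-0.03,"dz":0.01,"wx":0,"wy":0,"wz":0,"hand":0},{"dx":0,"dy":-0.03,"dz":0.01,"wx":0,"wy":0,"wz":0,"hand":0},{"dx":0,"dy":-0.03,"dz":0.01,"wx":0,"wy":0,"wz":0,"hand":0},{"dx":0,"dy":-0.03,"dz":0.01,"wx":0,"wy":0,"wz":0,"hand":0},{"dx":0,"dy":-0.03,"dz":0.01,"wx":0,"wy":0,"wz":0,"hand":0}]'
python3 - <<'E'
from ov import *
s=avg(10)
a=snapshot("side"); cv2.imwrite("pics/fs.png",a["color"]); b=snapshot("top"); cv2.imwrite("pics/ft.png",b["color"])
E
```

```text
time: 35.1
tcp_pos: [0.5748, 0.1791, 0.141]
ee_rot: [-179.9, -0.1, 94.3]
ft_force: [-0.2, 0.2, -0.9]
gripper_width: 0.0072
avg tcp [0.5748 0.1791 0.141 ] sd [0. 0. 0.] rot [-1.7995e+02 -1.0000e-01  9.4270e+01] ft [-0.03  0.21 -1.08] w 0.0072 t 35.6
```

View pics/fs.png

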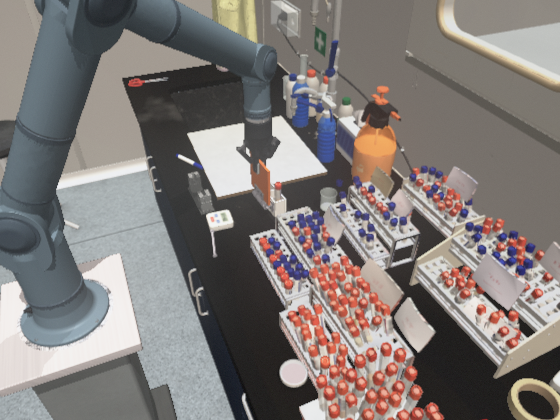

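View pics/ft.png

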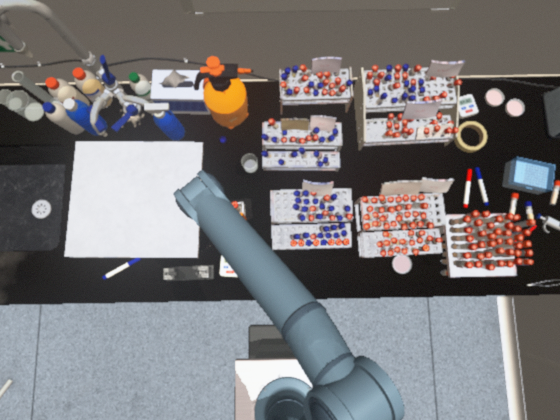

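The arm is steady and the wrist carries only the shield's weight. In the pictures the bystanders are where they started: timer (220,220), pin (213,240), beaker (328,198) and dish (293,373). I'm handing in.

```bash
python3 -c "
from station import job_done,get_state
print(job_done()); print(get_state()['time'])"
```

```text
the job is handed in; nothing more can be done
None
the job is handed in; nothing more can be done
```

The job is handed in, at about 35.6 s of the 72 s allowed. No verdict is reported, so these are my own last checks.

**Tubes:** Both stand upright and released in the crate's two end cells. After handling the shield I could clearly see only the -y tube; the panel and arm hid the other.

**Shield:** I lifted it out of its stand and I'm holding it upright, with its knuckle between the crate's two knuckles.
- **Across the gap:** I touched both crate knuckles lightly, at TCP y about 0.175 and 0.183, and set the shield midway at 0.1791.
- **Depth:** I touched the hinge plate at x about 0.583 and backed off 8 mm, to 0.5748.
- **Height:** this rests on the given 20 mm starting height plus the measured lift. The knuckle outlines form one straight line in the side picture, to about 0.2 pixel.
- **Contact:** the wrist reads about 1.1 N downwards and almost nothing sideways, so the shield is not pressing on the crate, and the arm was still.

**Bystanders:** The pin, beaker and dish show no visible movement in the last pictures. The timer shows none in the side view; the arm partly covers it in the top view.

**Disagreement:** The two cameras differed by 2–5 mm on the crate's position, so I trusted the light contacts for depth and side position. Height had no contact check.

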